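# Clear the lab bench after the practical

## Robot

A 6-joint arm with a two-finger parallel gripper is mounted at the origin on the work surface. World frame = base frame: x ahead of the robot, y to its left, z up, the work surface at z = 0. Lengths are in m, angles in rad, forces in N, time in s.
With the tool pointing down it reaches from about 0.35 to 0.85 m from the base axis. Payload 8.1 kg.
Tool frame: the origin (TCP) lies on the mounting face of the last link; the fingertips stand 186 mm ahead of it and the grasp point (between the pads) lies 167 mm ahead of it; z points along the fingers, y is the line along which they close (so a half turn about z gives the same grasp; the last joint's range is limited). The gripper opens to 93 mm and grips with 3 to 60 N. Pads are 15 mm wide; open, the fingers measure 128 mm over their backs; the gripper's body (75 mm by 188 mm) begins 65 mm behind the grasp point.
Start: joints at [1.169, 0.13, 1.488, -0, 1.523, -0.085], TCP at [0.187, 0.57, 0.405] pointing down, gripper open.
Joint ranges: [-2.96, 2.96], [-0.89, 2.26], [0.02, 2.5], [-1.34, 4.48], [0, 2.73], [-2.66, 2.66]. Speed limits (rad/s): [2.39, 2.39, 2.79, 3.14, 3.14, 3.14].

## Interface

Orientations are given as a rotation vector (axis times angle).
In Python, from plant import * gives the robot as it stands. The module is installed in compiled form; this text tells all that it offers.
- The arm moves only by the tool arm_command, never from a script. Its argument "increments" is a list of rows, each a list of 6 numbers: the shift along the tool's x, y, z in units of 0.2 m (1.0 is 0.2 m), then the turn, a rotation vector about the tool's x, y, z in units of pi rad (1.0 is pi rad). A call has exactly 5 rows; each row is the pose to reach, as a shift and turn from the pose commanded when the call began, along the tool's axes at that moment, turning the shorter way round; what a row does not reach only later rows make up. A row lasts 1/8 s, in which the tool goes at most 62.5 mm and 10.7 degrees, less where a joint would pass 70% of its speed; a pose out of reach is approached as far as the arm can. A call with a number of a shift or a turn outside -1 to 1 is refused whole. A call with a gripper value outside its range is refused whole. "fingers" is the closure, from -1 (fully open) to 1 (shut), set as the call begins (left out, the last holds). The fingers move at their own pace and stop on an object; "force" is the grip in N (left out, the last holds). Time passes only in rows, so rows that repeat a pose let the fingers close, or fill a call up. It gives the time, the measured TCP pose, the force, the opening and the grip force at its end, in the units of the state.
- read_state(): the state, without advancing time (a new reading comes with each control period).
- read_camera(name): name is "scene" or "top"; returns a dict with "image" (420x560x3 uint8, red, green, blue), "fx", "fy", "cx", "cy" (pixels), "T" (4x4, takes a point from camera to world coordinates). Camera axes: x right, y down, z forward; pixel columns grow to the right and rows downward; lengths in m; the calibration is good to about 2 mm. A picture is of the moment at which its call begins. There is no depth.
- close_job(): hands the job in; it is judged then, once.
The state is a dict: "t": time; "q": joint angles; "dq": joint speeds; "joint_torque": joint torques, N m; "tool_pos": TCP position; "orientation": TCP orientation; "force": force on the tool from outside, world axes, zero at the start; "wrist_torque": the same for the moment, N m; "opening": finger opening in m; "gripper_force": force on a finger pad.
Only numpy, scipy, OpenCV 4.12 (cv2) and the standard library are available. Lean on these libraries where they do the work, as an engineer would, in place of code of your own. Each camera call takes 0.05 s, during which the arm holds its last target. There are 200 camera calls.

## Task

Clear up the bench after the practical: stand every wooden test-tube holder from the dark mat upright in the white ceramic jar, on end with its foot down in the jar, and set every squat brown reagent jar upright on the narrow wooden ledge, side by side along it, each in the middle of its depth. Leave the white jar standing on the bench, and do not disturb the flask, the beaker and the basin.

Things in the scene. Friction and masses are not known exactly. Their poses are not given: they have to be found in the camera images.
- holder1_mid (a point): wooden test-tube holder (a plain wooden bar of square section with two thin steel bands near its middle), 180 mm long, 15 x 15 mm thick, 40 g, loose, at first lying flat on the dark rubber mat (260 x 340 mm, 3 mm thick, fixed); may be absent. The point is its centre; its x axis runs along its length. Either end may be up.
- holder2_mid (a point): wooden test-tube holder (a plain wooden bar of square section with two thin steel bands near its middle), 180 mm long, 15 x 15 mm thick, 40 g, loose, at first lying flat on the dark rubber mat (260 x 340 mm, 3 mm thick, fixed); may be absent. The point is its centre; its x axis runs along its length. Either end may be up.
- holder3_mid (a point): wooden test-tube holder (a plain wooden bar of square section with two thin steel bands near its middle), 180 mm long, 15 x 15 mm thick, 40 g, loose, at first lying flat on the dark rubber mat (260 x 340 mm, 3 mm thick, fixed); may be absent. The point is its centre; its x axis runs along its length. Either end may be up.
- holder4_mid (a point): wooden test-tube holder (a plain wooden bar of square section with two thin steel bands near its middle), 180 mm long, 15 x 15 mm thick, 40 g, loose, at first lying flat on the dark rubber mat (260 x 340 mm, 3 mm thick, fixed); may be absent. The point is its centre; its x axis runs along its length. Either end may be up.
- jar: white ceramic jar, open at the top, round, 92 mm outer diameter, 125 mm high, wall 4 mm (84 mm inside), inner floor 6 mm up, 0.7 kg, standing loose on the bench. Origin: centre of its underside, z axis up.
- jar_rim (a point): centre of the jar's mouth, at the height of its rim
- ledge_top (a point): low wooden ledge fixed to the bench: a plank 280 mm long, 50 mm deep and 14 mm thick on two feet, its top 45 mm above the bench. The point is the centre of its top face; y axis along its length, x axis across its depth (away from the robot), z up.
- bottle1_mid (a point): squat round reagent jar, brown glass with a paper label and a white cap of the same diameter, 48 mm diameter, 46 mm high, about 120 g, loose, standing on the bench; may be absent. The point is its centre, half-way up; z axis up towards the cap.
- bottle2_mid (a point): squat round reagent jar, brown glass with a paper label and a white cap of the same diameter, 48 mm diameter, 46 mm high, about 120 g, loose, standing on the bench; may be absent. The point is its centre, half-way up; z axis up towards the cap.
- bottle3_mid (a point): squat round reagent jar, brown glass with a paper label and a white cap of the same diameter, 48 mm diameter, 46 mm high, about 120 g, loose, standing on the bench; may be absent. The point is its centre, half-way up; z axis up towards the cap.
- flask_mid (a point): bystander: clear conical flask, 72 mm across the foot, 112 mm high, loose; its centre, half-way up
- beaker_mid (a point): bystander: clear glass beaker, 68 mm diameter, 90 mm high, loose; its centre, half-way up
- basin_mid (a point): bystander: white porcelain basin, 100 mm across, 50 mm high, loose; its centre, half-way up
There are look-alikes about, which are no part of the job. Leave any green or purple look-alike of the part that bears holder1_mid alone.

How it is judged:
By the outcome, as a careful person would: the job done as asked, in the order asked, and still so for the second after the job is handed in, with the robot touching nothing.
Of holder1, holder2, holder3, holder4 only 3 to 4 are there at a start; the rules pass over those that are not, and their reading is None.
Of bottle1, bottle2, bottle3 only 2 to 3 are there at a start; the rules pass over those that are not, and their reading is None.
At some moment in a run one of holder1, holder2, holder3, holder4 may be knocked a few centimetres aside while the robot is not near it.
Once in a run the grip may slacken for a moment while it holds something.
It also fails if it takes over 210 s, if anything falls off the work surface, if the arm or the gripper's body presses on something with over 40 N, if the wrist force passes 120 N, or if a joint passes its speed limit or range.

## Working session

There is one attempt and no reset: what is moved stays moved. The work goes in short steps, Python scripts to look and compute and a tool call to move; the robot and the scene stay as the last step left them, time stands still between calls to the robot, and variables do not carry over. Pictures are saved under pics/ and viewed, at most 14 in all, crops included, and the job is handed in when it is done.

Besides the shell and the picture viewer there is one more tool, called after "Call:" by a JSON object that holds its "api" and its "payload". arm_command: Moves the arm, as the interface text tells. Shifts and turns lie within -1 to 1; 1 stands for 0.2 m of shift or pi rad of turn. Its arguments: {"type":"object","properties":{"increments":{"type":"array","items":{"type":"array","items":{"type":"number","minimum":-1,"maximum":1}}},"fingers":{"type":"number"},"force":{"type":"number"}},"required":["increments"]}

```bash
mkdir -p pics
python3 - <<'E'
from plant import *
import cv2,numpy as np
for n in("scene","top"):
    c=read_camera(n);cv2.imwrite(f"pics/{n}0.png",cv2.resize(c["image"][:,:,::-1],None,fx=1.42,fy=1.42,interpolation=cv2.INTER_CUBIC))
    print(n,c["fx"],c["fy"],c["cx"],c["cy"],c["T"].round(4).tolist())
s=read_state();print({k:np.round(v,3).tolist() for k,v in s.items()})
E
```

```text
scene 385.3724752185587 385.3724752185587 284.7896514830857 203.35888717580127 [[0.459, 0.7115, -0.5321, 1.1188], [0.8883, -0.3785, 0.2602, -0.1935], [-0.0163, -0.5921, -0.8057, 1.0837], [0.0, 0.0, 0.0, 1.0]]
top 519.967200449035 519.967200449035 277.36831657629654 218.74336593759816 [[0.015, -0.9974, 0.0706, 0.4131], [-0.9999, -0.0152, -0.0025, 0.1418], [0.0035, -0.0706, -0.9975, 1.381], [0.0, 0.0, 0.0, 1.0]]
{'t': 0.1, 'q': [1.169, 0.131, 1.489, -0.0, 1.523, -0.085], 'dq': [0.002, -0.001, -0.004, -0.001, -0.0, 0.0], 'joint_torque': [0.0, -56.134, -49.309, 0.077, 0.029, -0.0], 'tool_pos': [0.187, 0.57, 0.404], 'orientation': [-0.496, -3.102, 0.003], 'force': [-0.219, -0.26, -0.114], 'wrist_torque': [-0.019, -0.028, -0.029], 'gripper_force': 0.0, 'opening': 0.093}
```

View pics/scene0.png

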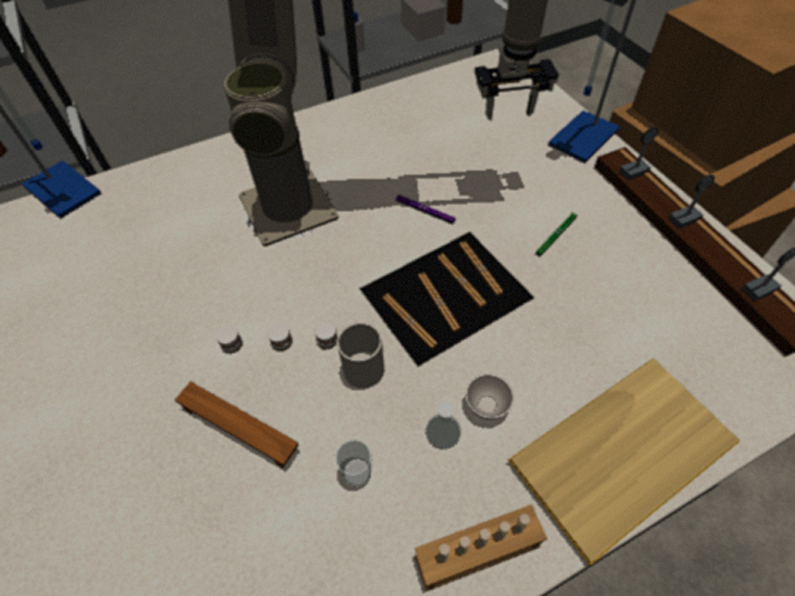

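View pics/top0.png

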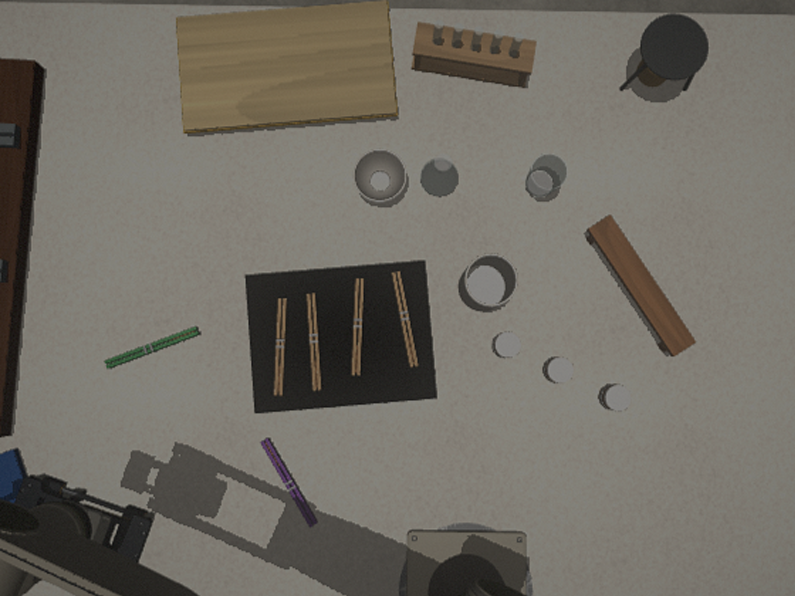

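Top view (zoomed ×1.42) shows:
- Four plain wooden bars on the dark mat, at (280,346), (314,341), (358,327) and (405,319). These are the holders.
- Green (153,347) and purple (289,482) look-alikes off the mat, to be left alone.
- Three white caps at (507,345), (559,370) and (616,397).
- The white jar at (488,282).
- The narrow ledge at (640,285). The slotted rack at (475,53) and the yellow board are not the ledge.

I'll confirm with an enlarged crop and measure.

```bash
cat > h.py <<'E'
from plant import *
import cv2,numpy as np
from scipy.spatial.transform import Rotation as Ro
def ray(c,u,v,z):
    T=c["T"];d=T[:3,:3]@[(u-c["cx"])/c["fx"],(v-c["cy"])/c["fy"],1];o=T[:3,3]
    return (o+d*(z-o[2])/d[2])
def proj(c,p):
    T=c["T"];q=T[:3,:3].T@(np.array(p)-T[:3,3]);return q[0]/q[2]*c["fx"]+c["cx"],q[1]/q[2]*c["fy"]+c["cy"]
def crop(c,u0,v0,u1,v1,f,name):
    cv2.imwrite("pics/"+name,cv2.resize(c["image"][v0:v1,u0:u1,::-1],None,fx=f,fy=f,interpolation=cv2.INTER_CUBIC))
def holders(c,box=(165,175,312,298)):
    u0,v0,u1,v1=box;im=c["image"][v0:v1,u0:u1].astype(int)
    m=((im[:,:,0]-im[:,:,2]>25)).astype(np.uint8)
    m=cv2.morphologyEx(m,cv2.MORPH_CLOSE,np.ones((7,3),np.uint8))
    n,l,s,_=cv2.connectedComponentsWithStats(m);out=[]
    for i in range(1,n):
        if s[i,4]<60: continue
        p=np.argwhere(l==i)[:,::-1]+[u0,v0]
        P=np.array([ray(c,u,v,.018) for u,v in p])[:,:2];(x,y),wh,a=cv2.minAreaRect((P*1000).astype(np.float32))
        e=np.linalg.svd(P-P.mean(0),full_matrices=False)[2][0];e*=np.sign(e[0])
        out.append((round(x),round(y),np.round(wh).tolist(),round(np.degrees(np.arctan2(e[1],e[0])),1)))
    return out
def st():
    s=read_state();R=Ro.from_rotvec(s["orientation"]).as_matrix()
    print("t",round(s["t"],2),"q",np.round(s["q"],3),"p",np.round(s["tool_pos"],4),"\nR",R.round(3).tolist(),"grasp",np.round(s["tool_pos"]+.167*R[:,2],4),"F",np.round(s["force"],1),"op",round(s["opening"],4),"gf",round(s["gripper_force"],1))
    return s,R
E
python3 - <<'E'
from h import *
c=read_camera("top");print(holders(c))
crop(c,165,140,505,300,2.35,"crop1.png")
E
```

```text
[(495, 118, [178.0, 15.0], np.float64(11.8)), (481, 206, [15.0, 177.0], np.float64(-1.3)), (452, 286, [179.0, 15.0], np.float64(4.9)), (441, 348, [15.0, 178.0], np.float64(-1.0))]
```

View pics/crop1.png

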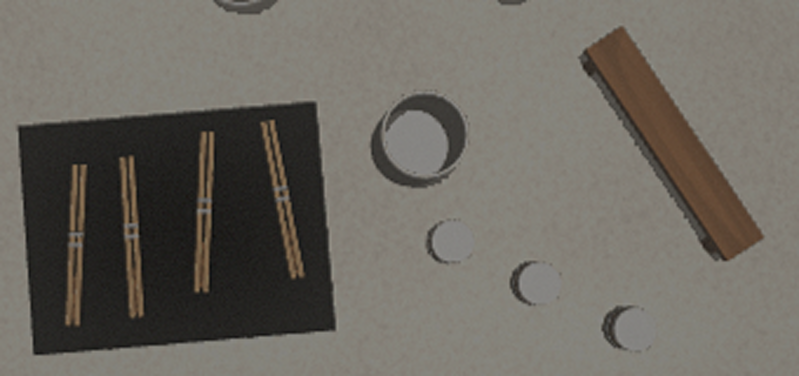

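The crop shows four wooden bars on the mat. The jar rim is centred near (424,133), and the caps at (453,241), (539,283) and (632,329). The ledge's top corners are at (585,50), (625,26), (763,238) and (725,261).

Run:
```python
from h import *
c=read_camera("top")
f=lambda u,v,z:ray(c,165+u/2.35,140+v/2.35,z)[:2].round(4)
print("jar",f(424.5,133.5,.125), "w",np.linalg.norm(f(382,133,.125)-f(467,133,.125)))
for p in((453,241),(539,283),(632,329)):print("b",f(*p,.046))
C=[f(*p,.045) for p in((585,50),(625,26),(763,238),(725,261))]
print("ledge",C,np.mean(C,0),[np.linalg.norm(C[i]-C[i-1]).round(3) for i in range(4)])
d=(C[0]+C[1]-C[2]-C[3]);print(np.degrees(np.arctan2(d[1],d[0])))
s=read_camera("scene")
J=np.mean([f(424.5,133.5,.125)],0)
# refine: colour segmentation
im=c["image"].astype(int)
m=((im[:,:,0]-im[:,:,2]>35)).astype(np.uint8);m[:,:400]=0;m[:140]=0;m[270:]=0
n,l,st_,_=cv2.connectedComponentsWithStats(m);i=1+np.argmax(st_[1:,4]);P=np.array([ray(c,u,v,.045)[:2] for v,u in np.argwhere(l==i)])
print("ledge seg",cv2.minAreaRect((P*1000).astype(np.float32)))
g=cv2.GaussianBlur(c["image"][:,:,1],(3,3),0)
for (u,v) in((453,241),(539,283),(632,329)):
    a,b=int(165+u/2.35),int(140+v/2.35);w=g[b-14:b+15,a-14:a+15];m=(w>w[14,14]-14).astype(np.uint8)
    hc=cv2.HoughCircles(cv2.resize(w,None,fx=4,fy=4,interpolation=cv2.INTER_CUBIC),cv2.HOUGH_GRADIENT,2,50,param1=60,param2=10,minRadius=30,maxRadius=44)
    if hc is not None:
        h=hc[0,0]; print("hough",h, ray(c,a-14+h[0]/4-.4,b-14+h[1]/4-.4,.046)[:2].round(4))
for n,p in(("jar",[*f(424.5,133.5,.125),.125]),("b1",[*f(453,241,.046),.046]),("b2",[*f(539,283,.046),.046]),("b3",[*f(632,329,.046),.046]),("ledge",[*np.mean(C,0),.045])):print(n,"scene px*1.42",np.array(proj(s,p))*1.42)
```

```text
jar [ 0.558  -0.0264] w 0.08791114832602291
b [ 0.4495 -0.0688]
b [ 0.4052 -0.1627]
b [ 0.3568 -0.2639]
ledge [array([ 0.6628, -0.2141]), array([ 0.6903, -0.2585]), array([ 0.4579, -0.4083]), array([ 0.4322, -0.3664])] [ 0.5608   -0.311825] [np.float64(0.276), np.float64(0.052), np.float64(0.276), np.float64(0.049)]
33.12379715416767
ledge seg ((562.5160522460938, -311.048828125), (276.4842529296875, 47.47282028198242), 33.73139953613281)
hough [55.  61.  31.6] [ 0.4487 -0.0651]
hough [41.  57.  34.4] [ 0.4065 -0.1512]
hough [49. 53. 40.] [ 0.3596 -0.256 ]
jar scene px*1.42 [358.57596597 340.52028981]
b1 scene px*1.42 [324.1968062  329.43527512]
b2 scene px*1.42 [277.75071512 331.26454543]
b3 scene px*1.42 [227.53654669 333.01741073]
ledge scene px*1.42 [233.60793831 419.14036494]
```

```bash
cat >> h.py <<'E'
def pose(x,y,z,yaw,tilt=0,L=.181,roll=0):
    R=(Ro.from_euler("z",yaw,degrees=True)*Ro.from_euler("y",180+tilt,degrees=True)).as_matrix()
    return np.array([x,y,z])-L*R[:,2],R
def cur():
    s=read_state();return np.array(s["tool_pos"]),Ro.from_rotvec(s["orientation"]).as_matrix()
def interp(a,b,n):
    w=(Ro.from_matrix(a[1].T@b[1])).as_rotvec()
    return [(a[0]+(b[0]-a[0])*k/n,a[1]@Ro.from_rotvec(w*k/n).as_matrix()) for k in range(1,n+1)]
def plan(wps,start=None,dmax=.19,amax=50):
    p=start or cur()
    for w in wps:
        ang=np.degrees(np.linalg.norm(Ro.from_matrix(p[1].T@w[1]).as_rotvec()))
        n=int(max(1,np.ceil(np.linalg.norm(w[0]-p[0])/dmax),np.ceil(ang/amax)))
        for t in interp(p,w,n):
            r=np.r_[p[1].T@(t[0]-p[0])/.2,Ro.from_matrix(p[1].T@t[1]).as_rotvec()/np.pi].round(3)+0.
            print(r.tolist());p=(p[0]+p[1]@r[:3]*.2,p[1]@Ro.from_rotvec(r[3:]*np.pi).as_matrix())
        print("--")
    return p
E
python3 - <<'E'
from h import *
a=np.radians(11.8);plan([pose(.495+.06*np.cos(a),.118+.06*np.sin(a),.11,11.8)])
E
```

```text
[-0.607, -0.379, 0.142, 0.0, 0.0, -0.042]
[-0.552, -0.456, 0.142, 0.0, 0.0, -0.041]
[-0.489, -0.523, 0.141, 0.0, 0.0, -0.042]
[-0.415, -0.583, 0.142, 0.0, 0.0, -0.041]
--
```

Call:
{"api": "arm_command", "payload": {"increments": [[-0.607,-0.379,0.142,0,0,-0.042],[-0.607,-0.379,0.142,0,0,-0.042],[-0.607,-0.379,0.142,0,0,-0.042],[-0.607,-0.379,0.142,0,0,-0.042],[-0.607,-0.379,0.142,0,0,-0.042]], "fingers": 0.2, "force": 30}}

```text
t: 0.88
tool_pos: [0.2782, 0.4611, 0.3769]
orientation: [-0.29, -3.128, -0.002]
force: [-0.4, -0.1, -0.1]
opening: 0.0478
gripper_force: 0.0
```

Call:
{"api": "arm_command", "payload": {"increments": [[-0.552,-0.456,0.142,0,0,-0.041],[-0.552,-0.456,0.142,0,0,-0.041],[-0.552,-0.456,0.142,0,0,-0.041],[-0.552,-0.456,0.142,0,0,-0.041],[-0.552,-0.456,0.142,0,0,-0.041]]}}

```text
t: 1.5
tool_pos: [0.3698, 0.3517, 0.3484]
orientation: [0.086, 3.14, 0.001]
force: [-0.2, -0.2, -0.4]
opening: 0.0372
gripper_force: 0.0
```

Call:
{"api": "arm_command", "payload": {"increments": [[-0.489,-0.523,0.141,0,0,-0.042],[-0.489,-0.523,0.141,0,0,-0.042],[-0.489,-0.523,0.141,0,0,-0.042],[-0.489,-0.523,0.141,0,0,-0.042],[-0.489,-0.523,0.141,0,0,-0.042]]}}

```text
t: 2.12
tool_pos: [0.4616, 0.2419, 0.3202]
orientation: [-0.121, 3.139, 0.001]
force: [-0.6, 0.3, -0.1]
opening: 0.037
gripper_force: 0.0
```

Call:
{"api": "arm_command", "payload": {"increments": [[-0.415,-0.583,0.142,0,0,-0.041],[-0.415,-0.583,0.142,0,0,-0.041],[-0.415,-0.583,0.142,0,0,-0.041],[-0.415,-0.583,0.142,0,0,-0.041],[-0.415,-0.583,0.142,0,0,-0.041]]}}

```text
t: 2.75
tool_pos: [0.5532, 0.1321, 0.2917]
orientation: [0.323, -3.125, -0.001]
force: [0.0, 0.0, 0.1]
opening: 0.0372
gripper_force: 0.0
```

Run:
```python
from h import *
st();a=np.radians(11.8);g=(.495+.06*np.cos(a),.118+.06*np.sin(a))
print(holders(read_camera("top")))
p=plan([pose(*g,.0105,11.8)])
```

```text
t 2.75 q [ 1.440e-01  1.280e-01  1.701e+00  1.000e-03  1.312e+00 -1.633e+00] p [0.5532 0.1321 0.2917] 
R [[-0.979, -0.205, -0.0], [-0.205, 0.979, 0.001], [-0.0, 0.001, -1.0]] grasp [0.5531 0.1322 0.1247] F [0.  0.  0.1] op 0.0372 gf 0.0
[(452, 286, [179.0, 15.0], np.float64(5.0)), (441, 348, [15.0, 178.0], np.float64(-1.0)), (471, 114, [129.0, 15.0], np.float64(11.8)), (445, 208, [105.0, 13.0], np.float64(3.2))]
[-0.001, -0.01, 0.502, 0.0, 0.0, 0.0]
--
```

Call:
{"api": "arm_command", "payload": {"increments": [[0,-0.005,0.15,0,0,0],[-0.001,-0.01,0.3,0,0,0],[-0.001,-0.01,0.42,0,0,0],[-0.001,-0.01,0.502,0,0,0],[-0.001,-0.01,0.502,0,0,0]]}}

```text
t: 3.42
tool_pos: [0.5542, 0.1295, 0.1909]
orientation: [-0.323, 3.125, 0.0]
force: [-0.8, -0.5, 0.4]
opening: 0.037
gripper_force: 0.0
```

Call:
{"api": "arm_command", "payload": {"increments": [[0,0,0,0,0,0],[0,0,0,0,0,0],[0,0,0,0,0,0],[0,0,0,0,0,0],[0,0,0,0,0,0]], "fingers": 1, "force": 35}}

```text
t: 4.05
tool_pos: [0.5545, 0.1286, 0.1914]
orientation: [-0.321, 3.125, 0.0]
force: [-2.2, 0.6, 4.9]
opening: 0.0145
gripper_force: 35.0
```

Call:
{"api": "arm_command", "payload": {"increments": [[0,0,-0.1,0,0,0],[0,0,-0.3,0,0,0],[0,0,-0.5,0,0,0],[0,0,-0.7,0,0,0],[0,0,-0.9,0,0,0]]}}

```text
t: 4.68
tool_pos: [0.5541, 0.1284, 0.3736]
orientation: [-0.321, 3.124, -0.0]
force: [0.8, -0.7, -0.7]
opening: 0.015
gripper_force: 35.0
```

Run:
```python
from h import *
st()
# above jar: first yaw & translate, then tilt
p=plan([pose(.555,.10,.33,-90,0),pose(.555,.03,.33,-90,-70)],amax=40)
```

```text
t 4.67 q [ 0.138  0.062  1.618 -0.     1.461 -1.638] p [0.5541 0.1284 0.3736] 
R [[-0.979, -0.203, 0.001], [-0.203, 0.979, -0.0], [-0.001, -0.0, -1.0]] grasp [0.5543 0.1284 0.2066] F [ 0.8 -0.7 -0.7] op 0.015 gf 35.0
[0.008, -0.047, -0.229, 0.0, 0.0, 0.188]
[-0.019, -0.043, -0.229, 0.0, 0.0, 0.189]
[-0.041, -0.025, -0.229, 0.0, 0.0, 0.188]
--
[0.25, 0.0, 0.298, 0.0, -0.194, 0.0]
[0.376, -0.001, 0.1, 0.0, -0.195, 0.0]
--
```

Call:
{"api": "arm_command", "payload": {"increments": [[0.008,-0.047,-0.229,0,0,0.188],[0.008,-0.047,-0.229,0,0,0.188],[0.008,-0.047,-0.229,0,0,0.188],[0.008,-0.047,-0.229,0,0,0.188],[0.008,-0.047,-0.229,0,0,0.188]]}}

```text
t: 5.3
tool_pos: [0.5546, 0.119, 0.4172]
orientation: [0.597, 3.084, -0.0]
force: [-0.5, -0.1, -0.2]
opening: 0.0147
gripper_force: 35.0
```

Call:
{"api": "arm_command", "payload": {"increments": [[-0.019,-0.043,-0.229,0,0,0.189],[-0.019,-0.043,-0.229,0,0,0.189],[-0.019,-0.043,-0.229,0,0,0.189],[-0.019,-0.043,-0.229,0,0,0.189],[-0.019,-0.043,-0.229,0,0,0.189]]}}

```text
t: 5.92
tool_pos: [0.5549, 0.1097, 0.4623]
orientation: [-1.471, -2.775, 0.0]
force: [-1.1, -0.1, -0.0]
opening: 0.0147
gripper_force: 35.0
```

Call:
{"api": "arm_command", "payload": {"increments": [[-0.041,-0.025,-0.229,0,0,0.188],[-0.041,-0.025,-0.229,0,0,0.188],[-0.041,-0.025,-0.229,0,0,0.188],[-0.041,-0.025,-0.229,0,0,0.188],[-0.041,-0.025,-0.229,0,0,0.188]]}}

```text
t: 6.55
tool_pos: [0.5554, 0.1001, 0.5081]
orientation: [-2.215, -2.227, 0.001]
force: [-0.6, -0.2, 0.3]
opening: 0.0146
gripper_force: 35.0
```

Call:
{"api": "arm_command", "payload": {"increments": [[0.25,0,0.298,0,-0.194,0],[0.25,0,0.298,0,-0.194,0],[0.25,0,0.298,0,-0.194,0],[0.25,0,0.298,0,-0.194,0],[0.25,0,0.298,0,-0.194,0]]}}

```text
t: 7.18
tool_pos: [0.5553, 0.1507, 0.4479]
orientation: [1.869, 1.879, -0.591]
force: [-0.7, 0.0, -1.2]
opening: 0.0148
gripper_force: 35.0
```

Run:
```python
from h import *
st()
p=plan([pose(.555,.03,.33,-90,-70)],amax=40)
```

```text
t 7.17 q [ 0.355  0.163  1.437 -0.577  1.747  0.305] p [0.5553 0.1507 0.4479] 
R [[-0.006, 1.0, -0.0], [0.82, 0.004, -0.572], [-0.572, -0.003, -0.82]] grasp [0.5553 0.0551 0.311 ] F [-0.7  0.  -1.2] op 0.0148 gf 35.0
[0.363, 0.001, 0.088, 0.0, -0.195, 0.002]
--
```

Run:
```python
from h import *
p=plan([pose(.548,-.060,.33,-90,-72)],amax=40)
plan([pose(.548,-.060,.155,-90,-72)],p)
```

```text
[0.019, -0.036, 0.365, 0.001, -0.206, 0.002]
--
[0.832, 0.0, 0.27, -0.001, 0.0, 0.0]
--
```

Call:
{"api": "arm_command", "payload": {"increments": [[0.005,-0.008,0.09,0,-0.05,0],[0.01,-0.016,0.18,0,-0.1,0.001],[0.015,-0.028,0.27,0,-0.15,0.001],[0.019,-0.036,0.365,0.001,-0.206,0.002],[0.019,-0.036,0.365,0.001,-0.206,0.002]]}}

```text
t: 7.8
tool_pos: [0.5476, 0.1107, 0.3837]
orientation: [1.44, 1.436, -1.051]
force: [-0.4, -0.5, -1.1]
opening: 0.0147
gripper_force: 35.0
```

Run:
```python
from h import *
st()
c=read_camera("scene");crop(c,180,140,420,320,3.2,"s1.png")
plan([pose(.548,-.060,.33,-90,-72),pose(.548,-.060,.155,-90,-72)])
```

```text
t 7.8 q [ 0.407  0.307  1.573 -1.13   1.845  0.433] p [0.5476 0.1107 0.3837] 
R [[-0.002, 1.0, -0.007], [0.309, -0.006, -0.951], [-0.951, -0.005, -0.309]] grasp [ 0.5465 -0.0481  0.3321] F [-0.4 -0.5 -1.1] op 0.0147 gf 35.0
[0.0, -0.001, -0.005, -0.002, -0.001, 0.0]
--
[0.832, 0.0, 0.271, 0.0, 0.0, 0.0]
--
```

View pics/s1.png

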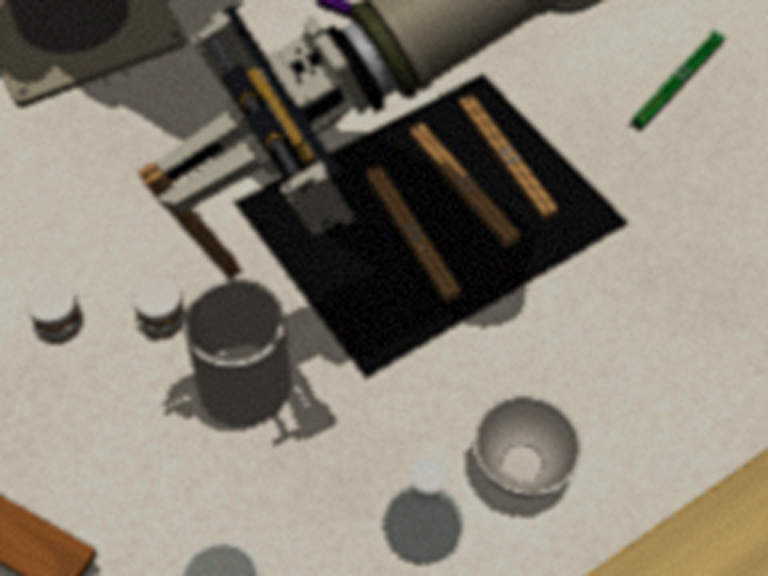

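The scene crop shows the holder gripped near its top, around (165,190), with its foot at (232,272). I'll check the foot against the model before lowering.

Run:
```python
from h import *
c=read_camera("scene");p,R=cur();k=p+.181*R[:,2]
for n,o in(("foot",.15),("top",-.03)):
    u,v=proj(c,k+R[:,0]*o);print(n,(u-180)*3.2,(v-140)*3.2)
u,v=proj(c,[.558,-.026,.125]);print("jar",(u-180)*3.2,(v-140)*3.2)
```

```text
foot 234.77447785097075 267.4271812114319
top 146.82261951523688 170.4639341513056
jar 232.46134047555307 319.19122045243296
```

Call:
{"api": "arm_command", "payload": {"increments": [[0.15,0,0.05,0,0,0],[0.3,0,0.1,0,0,0],[0.45,0,0.147,0,0,0],[0.6,0,0.195,0,0,0],[0.6,0,0.195,0,0,0]]}}

```text
t: 8.52
tool_pos: [0.5486, 0.1114, 0.2599]
orientation: [1.445, 1.434, -1.046]
force: [-0.2, -0.5, 0.0]
opening: 0.0149
gripper_force: 35.0
```

Call:
{"api": "arm_command", "payload": {"increments": [[0.06,0,0.02,0,0,0],[0.12,0,0.04,0,0,0],[0.18,0,0.06,0,0,0],[0.232,0,0.076,0,0,0],[0.232,0,0.076,0,0,0]]}}

```text
t: 9.15
tool_pos: [0.5484, 0.1111, 0.2104]
orientation: [1.441, 1.432, -1.047]
force: [0.3, 0.8, 0.2]
opening: 0.0141
gripper_force: 35.0
```

Run:
```python
from h import *
st()
c=read_camera("scene");crop(c,180,140,420,320,3.2,"s2.png")
```

```text
t 9.15 q [ 0.408  0.562  1.604 -1.077  1.715  0.698] p [0.5484 0.1111 0.2104] 
R [[0.003, 1.0, -0.005], [0.308, -0.006, -0.951], [-0.951, 0.001, -0.308]] grasp [ 0.5475 -0.0478  0.1589] F [0.3 0.8 0.2] op 0.0141 gf 35.0
```

View pics/s2.png

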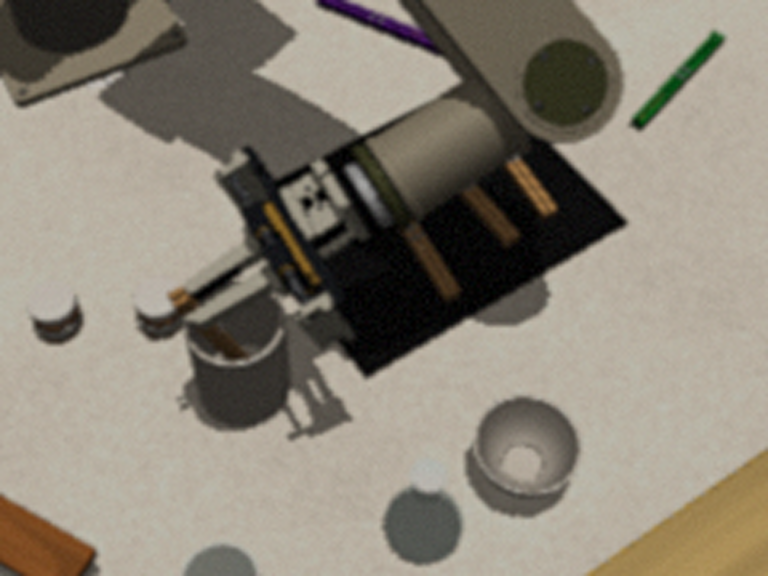

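The holder is inside the jar with its top at (178,298). Next I release and retract.

Call:
{"api": "arm_command", "payload": {"increments": [[0,0,0,0,0,0],[0,0,0,0,0,0],[0,0,0,0,0,0],[0,0,-0.03,0,0,0],[0,0,-0.1,0,0,0]], "fingers": 0.4}}

```text
t: 9.82
tool_pos: [0.5488, 0.1306, 0.218]
orientation: [1.443, 1.431, -1.046]
force: [-0.5, 0.2, 0.2]
opening: 0.0276
gripper_force: 0.0
```

Call:
{"api": "arm_command", "payload": {"increments": [[0,0,-0.1,0,0,0],[0,0,-0.2,0,0,0],[0,0,-0.35,0,0,0],[0,0,-0.5,0,0,0],[0,0,-0.5,0,0,0]], "fingers": 0.2}}

```text
t: 10.45
tool_pos: [0.5494, 0.2284, 0.2501]
orientation: [1.442, 1.432, -1.04]
force: [-0.3, -0.5, -0.2]
opening: 0.0372
gripper_force: 0.0
```

Run:
```python
from h import *
st()
c=read_camera("top");crop(c,165,140,505,300,2.35,"t2.png")
a=np.radians(-1.3);g=(.481+.06*np.cos(a),.206+.06*np.sin(a))
plan([pose(*g,.17,-40,-30),pose(*g,.10,-1.3)],amax=42)
```

```text
t 10.45 q [ 0.567  0.634  1.408 -1.006  1.891  0.663] p [0.5494 0.2284 0.2501] 
R [[0.006, 1.0, -0.001], [0.31, -0.003, -0.951], [-0.951, 0.006, -0.31]] grasp [0.5493 0.0696 0.1983] F [-0.3 -0.5 -0.2] op 0.0372 gf 0.0
[-0.158, -0.194, -0.145, -0.11, 0.109, -0.09]
[-0.039, -0.153, -0.24, -0.11, 0.109, -0.09]
--
[-0.138, 0.0, 0.212, -0.028, 0.08, -0.105]
[-0.176, -0.069, 0.169, -0.029, 0.08, -0.106]
--
```

View pics/t2.png

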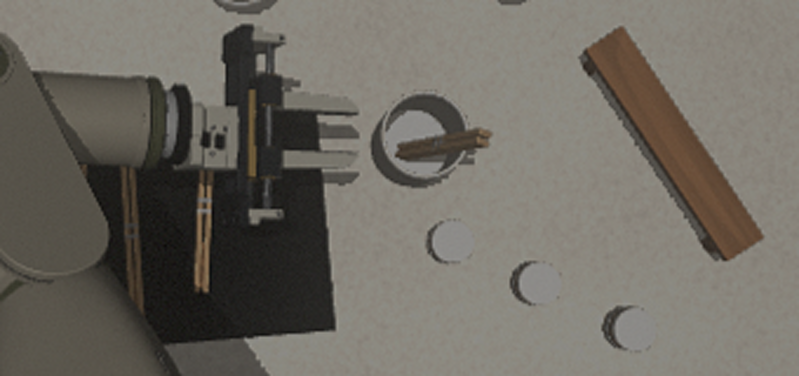

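Holder 1 stands in the jar, leaning right with its top at (485,137), and the jar hasn't moved. Next is holder 2.

Call:
{"api": "arm_command", "payload": {"increments": [[-0.158,-0.194,-0.145,-0.11,0.109,-0.09],[-0.158,-0.194,-0.145,-0.11,0.109,-0.09],[-0.158,-0.194,-0.145,-0.11,0.109,-0.09],[-0.158,-0.194,-0.145,-0.11,0.109,-0.09],[-0.158,-0.194,-0.145,-0.11,0.109,-0.09]]}}

```text
t: 11.12
tool_pos: [0.5103, 0.2427, 0.2875]
orientation: [1.229, 1.994, -0.689]
force: [-0.8, 0.3, -0.5]
opening: 0.0373
gripper_force: 0.0
```

Call:
{"api": "arm_command", "payload": {"increments": [[-0.039,-0.153,-0.24,-0.11,0.109,-0.09],[-0.039,-0.153,-0.24,-0.11,0.109,-0.09],[-0.039,-0.153,-0.24,-0.11,0.109,-0.09],[-0.039,-0.153,-0.24,-0.11,0.109,-0.09],[-0.039,-0.153,-0.24,-0.11,0.109,-0.09]]}}

```text
t: 11.75
tool_pos: [0.472, 0.2608, 0.3256]
orientation: [0.912, 2.476, -0.253]
force: [0.2, -0.6, -0.3]
opening: 0.0373
gripper_force: 0.0
```

Call:
{"api": "arm_command", "payload": {"increments": [[-0.138,0,0.212,-0.028,0.08,-0.105],[-0.138,0,0.212,-0.028,0.08,-0.105],[-0.138,0,0.212,-0.028,0.08,-0.105],[-0.138,0,0.212,-0.028,0.08,-0.105],[-0.138,0,0.212,-0.028,0.08,-0.105]]}}

```text
t: 12.38
tool_pos: [0.5062, 0.2323, 0.3027]
orientation: [0.517, 2.843, -0.14]
force: [-0.5, 0.3, -0.1]
opening: 0.0369
gripper_force: 0.0
```

Call:
{"api": "arm_command", "payload": {"increments": [[-0.176,-0.069,0.169,-0.029,0.08,-0.106],[-0.176,-0.069,0.169,-0.029,0.08,-0.106],[-0.176,-0.069,0.169,-0.029,0.08,-0.106],[-0.176,-0.069,0.169,-0.029,0.08,-0.106],[-0.176,-0.069,0.169,-0.029,0.08,-0.106]]}}

```text
t: 13.0
tool_pos: [0.5407, 0.2034, 0.2804]
orientation: [0.039, 3.141, -0.002]
force: [-0.4, 0.0, 0.0]
opening: 0.0374
gripper_force: 0.0
```

Run:
```python
from h import *
st()
c=read_camera("top");print(holders(c),holders(read_camera("scene"),(240,155,390,260)))
a=np.radians(-1.3);g=(.481+.06*np.cos(a),.206+.06*np.sin(a))
plan([pose(*g,.0105,-1.3)],amax=42)
```

```text
t 13.0 q [ 0.271  0.163  1.685 -0.002  1.294 -1.274] p [0.5407 0.2034 0.2804] 
R [[-1.0, 0.025, 0.001], [0.025, 1.0, -0.001], [-0.001, -0.001, -1.0]] grasp [0.5408 0.2031 0.1134] F [-0.4  0.   0. ] op 0.0374 gf 0.0
[(441, 348, [15.0, 178.0], np.float64(-1.0)), (457, 206, [15.0, 129.0], np.float64(-2.0))] [(510, 456, [38.0, 133.0], np.float64(-27.2)), (468, 348, [23.0, 133.0], np.float64(-3.0)), (510, 291, [67.0, 22.0], np.float64(2.0)), (535, 203, [19.0, 77.0], np.float64(-1.2)), (491, -33, [102.0, 30.0], np.float64(11.6))]
[-0.001, 0.006, 0.446, 0.0, 0.0, 0.0]
--
```

Call:
{"api": "arm_command", "payload": {"increments": [[0,0.003,0.15,0,0,0],[-0.001,0.006,0.3,0,0,0],[-0.001,0.006,0.4,0,0,0],[-0.001,0.006,0.446,0,0,0],[-0.001,0.006,0.446,0,0,0]]}}

```text
t: 13.72
tool_pos: [0.5412, 0.2042, 0.1912]
orientation: [-0.037, -3.141, 0.001]
force: [0.4, 0.0, 0.2]
opening: 0.0373
gripper_force: 0.0
```

Call:
{"api": "arm_command", "payload": {"increments": [[0,0,0,0,0,0],[0,0,0,0,0,0],[0,0,0,0,0,0],[0,0,0,0,0,0],[0,0,0,0,0,0]], "fingers": 1, "force": 35}}

```text
t: 14.35
tool_pos: [0.5416, 0.2043, 0.1921]
orientation: [0.037, 3.14, 0.0]
force: [-0.7, -1.3, 5.2]
opening: 0.0147
gripper_force: 35.0
```

Call:
{"api": "arm_command", "payload": {"increments": [[0,0,-0.1,0,0,0],[0,0,-0.3,0,0,0],[0,0,-0.5,0,0,0],[0,0,-0.7,0,0,0],[0,0,-0.9,0,0,0]]}}

```text
t: 14.98
tool_pos: [0.5409, 0.2041, 0.3739]
orientation: [0.037, 3.141, 0.0]
force: [0.2, -0.8, 0.3]
opening: 0.0145
gripper_force: 35.0
```

Run:
```python
from h import *
st()
p=plan([pose(.55,.14,.30,-90,0),pose(.566,-.043,.335,-90,-75)],amax=40)
```

```text
t 14.97 q [ 0.272  0.087  1.591 -0.     1.463 -1.275] p [0.5409 0.2041 0.3739] 
R [[-1.0, 0.023, 0.001], [0.023, 1.0, -0.0], [-0.001, 0.0, -1.0]] grasp [0.541  0.2041 0.2069] F [ 0.2 -0.8  0.3] op 0.0145 gf 35.0
[-0.018, -0.106, -0.179, 0.0, 0.0, 0.164]
[-0.068, -0.084, -0.178, 0.0, 0.0, 0.164]
[-0.101, -0.04, -0.179, 0.0, 0.0, 0.165]
--
[-0.02, 0.04, 0.248, 0.0, -0.208, 0.0]
[0.135, 0.04, 0.209, 0.0, -0.209, 0.0]
--
```

Call:
{"api": "arm_command", "payload": {"increments": [[-0.018,-0.106,-0.179,0,0,0.164],[-0.018,-0.106,-0.179,0,0,0.164],[-0.018,-0.106,-0.179,0,0,0.164],[-0.018,-0.106,-0.179,0,0,0.164],[-0.018,-0.106,-0.179,0,0,0.164]]}}

```text
t: 15.6
tool_pos: [0.5442, 0.183, 0.4075]
orientation: [0.831, 3.029, -0.0]
force: [0.3, -1.5, 0.0]
opening: 0.0147
gripper_force: 35.0
```

Call:
{"api": "arm_command", "payload": {"increments": [[-0.068,-0.084,-0.178,0,0,0.164],[-0.068,-0.084,-0.178,0,0,0.164],[-0.068,-0.084,-0.178,0,0,0.164],[-0.068,-0.084,-0.178,0,0,0.164],[-0.068,-0.084,-0.178,0,0,0.164]]}}

```text
t: 16.23
tool_pos: [0.5473, 0.1616, 0.4426]
orientation: [-1.574, -2.719, 0.001]
force: [0.3, 0.5, -0.5]
opening: 0.0145
gripper_force: 35.0
```

Call:
{"api": "arm_command", "payload": {"increments": [[-0.101,-0.04,-0.179,0,0,0.165],[-0.101,-0.04,-0.179,0,0,0.165],[-0.101,-0.04,-0.179,0,0,0.165],[-0.101,-0.04,-0.179,0,0,0.165],[-0.101,-0.04,-0.179,0,0,0.165]]}}

```text
t: 16.85
tool_pos: [0.5503, 0.1402, 0.4784]
orientation: [-2.218, -2.225, 0.001]
force: [-0.4, -0.2, -0.3]
opening: 0.0147
gripper_force: 35.0
```

Call:
{"api": "arm_command", "payload": {"increments": [[-0.02,0.04,0.248,0,-0.208,0],[-0.02,0.04,0.248,0,-0.208,0],[-0.02,0.04,0.248,0,-0.208,0],[-0.02,0.04,0.248,0,-0.208,0],[-0.02,0.04,0.248,0,-0.208,0]]}}

```text
t: 17.48
tool_pos: [0.5582, 0.1369, 0.4279]
orientation: [1.843, 1.849, -0.628]
force: [-0.9, 0.5, -0.2]
opening: 0.0147
gripper_force: 35.0
```

Call:
{"api": "arm_command", "payload": {"increments": [[0.03,0.01,0.05,0,-0.052,0],[0.06,0.02,0.1,0,-0.104,0],[0.1,0.03,0.15,0,-0.156,0],[0.135,0.04,0.209,0,-0.209,0],[0.135,0.04,0.209,0,-0.209,0]]}}

```text
t: 18.1
tool_pos: [0.566, 0.1317, 0.3764]
orientation: [1.398, 1.403, -1.081]
force: [-0.4, 0.1, -1.7]
opening: 0.0147
gripper_force: 35.0
```

Run:
```python
from h import *
st()
c=read_camera("scene");crop(c,180,140,420,320,3.2,"s3.png")
p,R=cur();k=p+.181*R[:,2]
for n,o in(("foot",.15),("top",-.03)):
    u,v=proj(c,k+R[:,0]*o);print(n,(u-180)*3.2,(v-140)*3.2)
plan([pose(.566,-.043,.22,-90,-75),pose(.566,-.043,.157,-90,-75)],amax=40)
```

```text
t 18.1 q [ 0.431  0.393  1.499 -1.168  1.88   0.435] p [0.566  0.1317 0.3764] 
R [[-0.007, 1.0, -0.003], [0.258, -0.002, -0.966], [-0.966, -0.007, -0.258]] grasp [ 0.5654 -0.0296  0.3332] F [-0.4  0.1 -1.7] op 0.0147 gf 35.0
foot 253.522330294864 278.80732385569144
top 180.06632101004425 177.42465532496965
[0.537, 0.001, 0.145, -0.001, -0.001, 0.001]
--
[0.304, 0.0, 0.082, 0.0, 0.0, 0.0]
--
```

View pics/s3.png

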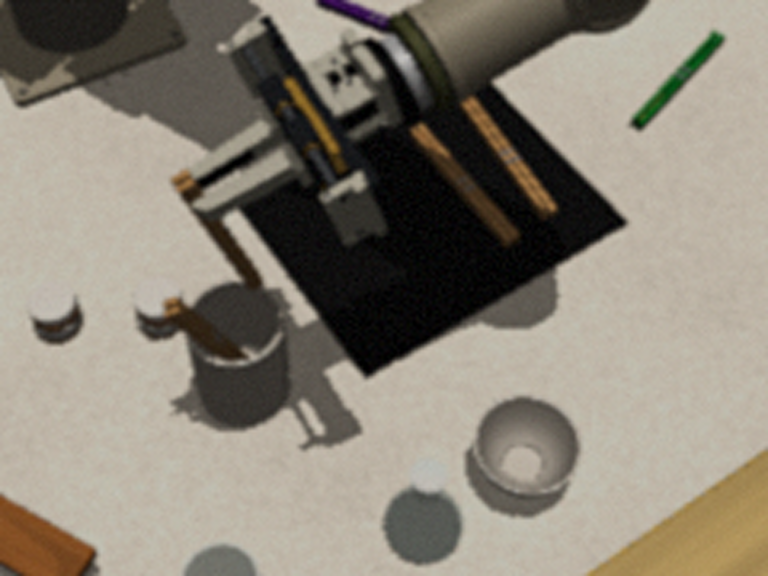

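Holder 2's foot is at (253,281), matching the model. Holder 1 stands in the jar with its top at (173,305). Lowering now.

Call:
{"api": "arm_command", "payload": {"increments": [[0.15,0,0.04,0,0,0],[0.3,0,0.08,0,0,0],[0.45,0,0.12,0,0,0],[0.537,0.001,0.145,0,0,0],[0.537,0.001,0.145,0,0,0]]}}

```text
t: 18.77
tool_pos: [0.5666, 0.1314, 0.268]
orientation: [1.401, 1.399, -1.076]
force: [-0.3, -0.5, -0.1]
opening: 0.0143
gripper_force: 35.0
```

Call:
{"api": "arm_command", "payload": {"increments": [[0.08,0,0.021,0,0,0],[0.16,0,0.042,0,0,0],[0.24,0,0.063,0,0,0],[0.304,0,0.082,0,0,0],[0.304,0,0.082,0,0,0]]}}

```text
t: 19.4
tool_pos: [0.566, 0.1313, 0.2034]
orientation: [1.398, 1.399, -1.078]
force: [-1.2, 0.6, -0.2]
opening: 0.0148
gripper_force: 35.0
```

Call:
{"api": "arm_command", "payload": {"increments": [[0,0,0,0,0,0],[0,0,0,0,0,0],[0,0,0,0,0,0],[0,0,-0.03,0,0,0],[0,0,-0.1,0,0,0]], "fingers": 0.45}}

```text
t: 20.02
tool_pos: [0.5665, 0.1511, 0.2105]
orientation: [1.4, 1.397, -1.076]
force: [0.5, 0.3, 0.5]
opening: 0.0256
gripper_force: 0.0
```

Call:
{"api": "arm_command", "payload": {"increments": [[0,0,-0.1,0,0,0],[0,0,-0.2,0,0,0],[0,0,-0.35,0,0,0],[0,0,-0.5,0,0,0],[0,0,-0.5,0,0,0]], "fingers": 0.2}}

```text
t: 20.65
tool_pos: [0.5667, 0.2506, 0.2372]
orientation: [1.399, 1.399, -1.071]
force: [0.4, -0.2, -0.7]
opening: 0.037
gripper_force: 0.0
```

Run:
```python
from h import *
st()
c=read_camera("top");crop(c,165,140,505,300,2.35,"t3.png");print(holders(c))
a=np.radians(4.9);g=(.452+.06*np.cos(a),.286+.06*np.sin(a))
plan([pose(*g,.17,-40,-30),pose(*g,.10,4.9)],amax=45)
```

```text
t 20.65 q [ 0.584  0.733  1.308 -1.042  1.935  0.651] p [0.5667 0.2506 0.2372] 
R [[0.002, 1.0, 0.002], [0.259, 0.002, -0.966], [-0.966, 0.002, -0.259]] grasp [0.567  0.0893 0.194 ] F [ 0.4 -0.2 -0.7] op 0.037 gf 0.0
[(580, 179, [89.0, 25.0], np.float64(4.7)), (452, 286, [174.0, 14.0], np.float64(5.0)), (498, 347, [13.0, 63.0], np.float64(7.9))]
[-0.154, -0.31, -0.3, -0.113, 0.117, -0.087]
[0.052, -0.194, -0.412, -0.113, 0.117, -0.086]
--
[-0.139, 0.0, 0.212, -0.032, 0.079, -0.122]
[-0.171, -0.081, 0.169, -0.033, 0.079, -0.122]
--
```

View pics/t3.png

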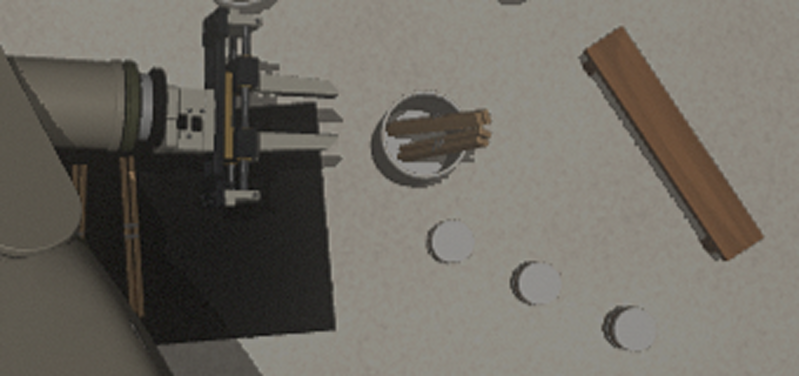

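Both holders lean in the jar, tops near (483,125). Next is holder 3.

Call:
{"api": "arm_command", "payload": {"increments": [[-0.154,-0.31,-0.3,-0.113,0.117,-0.087],[-0.154,-0.31,-0.3,-0.113,0.117,-0.087],[-0.154,-0.31,-0.3,-0.113,0.117,-0.087],[-0.154,-0.31,-0.3,-0.113,0.117,-0.087],[-0.154,-0.31,-0.3,-0.113,0.117,-0.087]]}}

```text
t: 21.32
tool_pos: [0.5048, 0.2967, 0.2811]
orientation: [1.206, 1.98, -0.707]
force: [0.2, 0.2, -0.6]
opening: 0.0371
gripper_force: 0.0
```

Call:
{"api": "arm_command", "payload": {"increments": [[0.052,-0.194,-0.412,-0.113,0.117,-0.086],[0.052,-0.194,-0.412,-0.113,0.117,-0.086],[0.052,-0.194,-0.412,-0.113,0.117,-0.086],[0.052,-0.194,-0.412,-0.113,0.117,-0.086],[0.052,-0.194,-0.412,-0.113,0.117,-0.086]]}}

```text
t: 21.95
tool_pos: [0.4432, 0.3469, 0.3254]
orientation: [0.91, 2.477, -0.25]
force: [-0.3, -0.5, -0.3]
opening: 0.0372
gripper_force: 0.0
```

Call:
{"api": "arm_command", "payload": {"increments": [[-0.139,0,0.212,-0.032,0.079,-0.122],[-0.139,0,0.212,-0.032,0.079,-0.122],[-0.139,0,0.212,-0.032,0.079,-0.122],[-0.139,0,0.212,-0.032,0.079,-0.122],[-0.139,0,0.212,-0.032,0.079,-0.122]]}}

```text
t: 22.58
tool_pos: [0.4775, 0.3186, 0.3027]
orientation: [0.438, 2.855, -0.139]
force: [-0.5, -0.6, 0.5]
opening: 0.0368
gripper_force: 0.0
```

Call:
{"api": "arm_command", "payload": {"increments": [[-0.171,-0.081,0.169,-0.033,0.079,-0.122],[-0.171,-0.081,0.169,-0.033,0.079,-0.122],[-0.171,-0.081,0.169,-0.033,0.079,-0.122],[-0.171,-0.081,0.169,-0.033,0.079,-0.122],[-0.171,-0.081,0.169,-0.033,0.079,-0.122]]}}

```text
t: 23.2
tool_pos: [0.5118, 0.2897, 0.2804]
orientation: [0.128, -3.139, 0.003]
force: [-0.4, -0.9, 0.3]
opening: 0.0372
gripper_force: 0.0
```

Run:
```python
from h import *
st()
c=read_camera("top");print(holders(c))
a=np.radians(4.9);g=(.452+.06*np.cos(a),.286+.06*np.sin(a))
plan([pose(*g,.0105,4.9)],amax=42)
```

```text
t 23.2 q [ 0.428  0.19   1.654 -0.002  1.298 -1.224] p [0.5118 0.2897 0.2804] 
R [[-0.997, -0.082, -0.0], [-0.082, 0.997, -0.002], [0.0, -0.002, -1.0]] grasp [0.5118 0.2894 0.1134] F [-0.4 -0.9  0.3] op 0.0372 gf 0.0
[(426, 284, [126.0, 15.0], np.float64(5.0)), (417, 348, [15.0, 120.0], np.float64(0.4))]
[-0.001, 0.008, 0.445, 0.0, 0.0, -0.001]
--
```

Call:
{"api": "arm_command", "payload": {"increments": [[0,0.004,0.15,0,0,0],[0,0.008,0.3,0,0,0],[0,0.008,0.4,0,0,0],[-0.001,0.008,0.445,0,0,-0.001],[-0.001,0.008,0.445,0,0,-0.001]]}}

```text
t: 23.88
tool_pos: [0.5119, 0.291, 0.1915]
orientation: [0.137, -3.137, 0.001]
force: [-0.6, -0.2, 0.9]
opening: 0.0372
gripper_force: 0.0
```

Call:
{"api": "arm_command", "payload": {"increments": [[0,0,0,0,0,0],[0,0,0,0,0,0],[0,0,0,0,0,0],[0,0,0,0,0,0],[0,0,0,0,0,0]], "fingers": 1, "force": 35}}

```text
t: 24.5
tool_pos: [0.5124, 0.2912, 0.1926]
orientation: [-0.137, 3.139, 0.001]
force: [-1.5, -0.6, 5.3]
opening: 0.0145
gripper_force: 35.0
```

Call:
{"api": "arm_command", "payload": {"increments": [[0,0,-0.1,0,0,0],[0,0,-0.3,0,0,0],[0,0,-0.5,0,0,0],[0,0,-0.7,0,0,0],[0,0,-0.9,0,0,0]]}}

```text
t: 25.12
tool_pos: [0.5119, 0.2909, 0.3742]
orientation: [0.137, -3.138, -0.0]
force: [1.0, 1.0, -0.1]
opening: 0.0144
gripper_force: 35.0
```

Run:
```python
from h import *
st()
c=read_camera("top");crop(c,310,165,390,225,9,"t4.png")
```

```text
t 25.12 q [ 0.43   0.116  1.56   0.     1.466 -1.228] p [0.5119 0.2909 0.3742] 
R [[-0.996, -0.087, -0.0], [-0.087, 0.996, 0.0], [0.0, 0.0, -1.0]] grasp [0.5118 0.2909 0.2072] F [ 1.   1.  -0.1] op 0.0144 gf 35.0
```

View pics/t4.png

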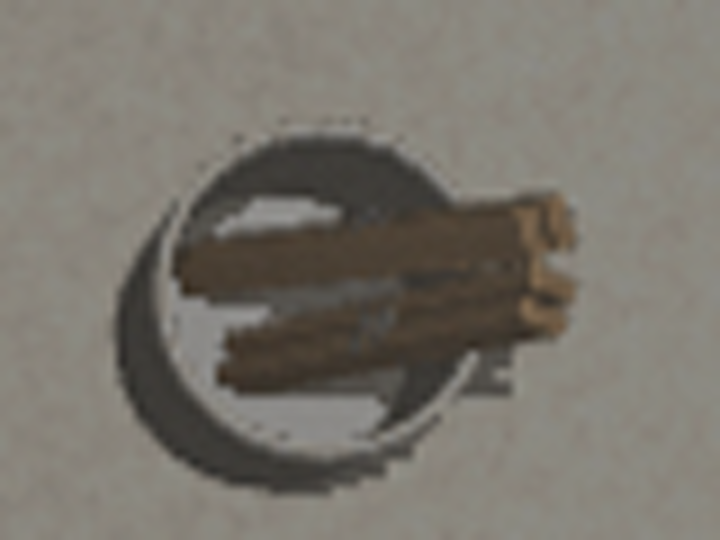

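The close-up shows both holders with feet on the floor at (190,270) and (235,360), tops at (545,225) and (545,300). There is free floor at the top and bottom of the mouth.

Run:
```python
from h import *
c=read_camera("top");f=lambda u,v,z:ray(c,310+u/9-.4,165+v/9-.4,z).round(3)
print("rim",f(318,293,.125),f(155,295,.125),f(318,130,.125),f(318,460,.125))
print("feet",f(185,268,.015),f(228,362,.015),"tops",f(545,222,.175),f(548,297,.175))
print("floor edges", f(300,198,.006),f(320,450,.006))
```

```text
rim [ 0.557 -0.025  0.125] [0.556 0.019 0.125] [ 0.601 -0.024  0.125] [ 0.512 -0.025  0.125]
feet [ 0.576 -0.     0.015] [ 0.549 -0.013  0.015] tops [ 0.571 -0.077  0.175] [ 0.551 -0.078  0.175]
floor edges [ 0.599 -0.035  0.006] [ 0.524 -0.041  0.006]
```

Run:
```python
from h import *
p=plan([pose(.53,.18,.31,-90,0),pose(.532,-.046,.34,-90,-77)],amax=40)
```

```text
[-0.013, -0.187, -0.187, 0.001, 0.0, 0.176]
[-0.11, -0.153, -0.187, 0.001, 0.001, 0.176]
[-0.173, -0.073, -0.186, 0.001, 0.0, 0.176]
--
[-0.124, 0.005, 0.276, 0.0, -0.214, 0.0]
[0.074, 0.005, 0.293, 0.0, -0.214, 0.0]
--
```

Call:
{"api": "arm_command", "payload": {"increments": [[-0.013,-0.187,-0.187,0.001,0,0.176],[-0.013,-0.187,-0.187,0.001,0,0.176],[-0.013,-0.187,-0.187,0.001,0,0.176],[-0.013,-0.187,-0.187,0.001,0,0.176],[-0.013,-0.187,-0.187,0.001,0,0.176]]}}

```text
t: 25.85
tool_pos: [0.5179, 0.254, 0.4088]
orientation: [-0.718, -3.057, 0.006]
force: [-0.3, -0.6, 0.1]
opening: 0.0147
gripper_force: 35.0
```

Call:
{"api": "arm_command", "payload": {"increments": [[-0.11,-0.153,-0.187,0.001,0.001,0.176],[-0.11,-0.153,-0.187,0.001,0.001,0.176],[-0.11,-0.153,-0.187,0.001,0.001,0.176],[-0.11,-0.153,-0.187,0.001,0.001,0.176],[-0.11,-0.153,-0.187,0.001,0.001,0.176]]}}

```text
t: 26.48
tool_pos: [0.5239, 0.217, 0.4464]
orientation: [-1.522, -2.744, 0.01]
force: [0.6, 0.2, -1.1]
opening: 0.0148
gripper_force: 35.0
```

Call:
{"api": "arm_command", "payload": {"increments": [[-0.173,-0.073,-0.186,0.001,0,0.176],[-0.173,-0.073,-0.186,0.001,0,0.176],[-0.173,-0.073,-0.186,0.001,0,0.176],[-0.173,-0.073,-0.186,0.001,0,0.176],[-0.173,-0.073,-0.186,0.001,0,0.176]]}}

```text
t: 27.1
tool_pos: [0.5299, 0.1801, 0.4837]
orientation: [-2.213, -2.224, 0.015]
force: [0.4, -0.2, 0.0]
opening: 0.0145
gripper_force: 35.0
```

Call:
{"api": "arm_command", "payload": {"increments": [[-0.124,0.005,0.276,0,-0.214,0],[-0.124,0.005,0.276,0,-0.214,0],[-0.124,0.005,0.276,0,-0.214,0],[-0.124,0.005,0.276,0,-0.214,0],[-0.124,0.005,0.276,0,-0.214,0]]}}

```text
t: 27.72
tool_pos: [0.5303, 0.1558, 0.4276]
orientation: [1.827, 1.842, -0.657]
force: [1.0, -0.2, -0.2]
opening: 0.0148
gripper_force: 35.0
```

Call:
{"api": "arm_command", "payload": {"increments": [[0.02,0.001,0.07,0,-0.053,0],[0.04,0.003,0.14,0,-0.106,0],[0.06,0.004,0.22,0,-0.16,0],[0.074,0.005,0.293,0,-0.214,0],[0.074,0.005,0.293,0,-0.214,0]]}}

```text
t: 28.35
tool_pos: [0.5304, 0.1291, 0.3711]
orientation: [1.366, 1.383, -1.11]
force: [-0.5, -0.5, -0.6]
opening: 0.0146
gripper_force: 35.0
```

Run:
```python
from h import *
st()
c=read_camera("scene");crop(c,200,160,320,250,6,"s4.png")
p,R=cur();k=p+.181*R[:,2]
for n,o in(("foot",.15),("top",-.03)):
    u,v=proj(c,k+R[:,0]*o);print(n,(u-200)*6,(v-160)*6)
plan([pose(.532,-.046,.22,-90,-77),pose(.532,-.046,.156,-90,-77)],amax=40)
```

```text
t 28.35 q [ 0.453  0.332  1.601 -1.181  1.902  0.463] p [0.5304 0.1291 0.3711] 
R [[-0.016, 1.0, -0.005], [0.221, -0.001, -0.975], [-0.975, -0.017, -0.221]] grasp [ 0.5296 -0.0337  0.3342] F [-0.5 -0.5 -0.6] op 0.0146 gf 35.0
foot 303.34607060215995 351.9880354744005
top 176.0129233167129 151.21031620630407
[0.547, 0.013, 0.121, -0.001, 0.0, 0.004]
--
[0.312, 0.0, 0.072, 0.0, 0.0, 0.0]
--
```

View pics/s4.png

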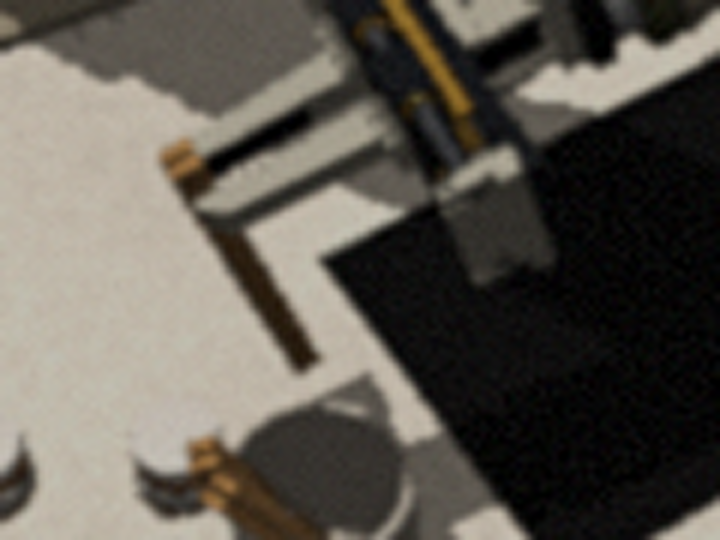

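Holder 3's foot is at (303,362), close to the prediction. Lowering.

Call:
{"api": "arm_command", "payload": {"increments": [[0.15,0.013,0.034,0,0,0.004],[0.3,0.013,0.067,0,0,0.004],[0.45,0.013,0.1,0,0,0.004],[0.547,0.013,0.121,0,0,0.004],[0.547,0.013,0.121,0,0,0.004]]}}

```text
t: 29.02
tool_pos: [0.5325, 0.1301, 0.2615]
orientation: [1.376, 1.368, -1.096]
force: [-0.2, -0.3, -0.5]
opening: 0.0147
gripper_force: 35.0
```

Call:
{"api": "arm_command", "payload": {"increments": [[0.08,0,0.018,0,0,0],[0.16,0,0.036,0,0,0],[0.24,0,0.054,0,0,0],[0.312,0,0.072,0,0,0],[0.312,0,0.072,0,0,0]]}}

```text
t: 29.65
tool_pos: [0.5323, 0.1296, 0.1962]
orientation: [1.373, 1.367, -1.098]
force: [0.9, -0.2, -0.5]
opening: 0.0149
gripper_force: 35.0
```

Run:
```python
from h import *
st()
```

```text
t 29.65 q [ 0.453  0.613  1.602 -1.111  1.785  0.747] p [0.5323 0.1296 0.1962] 
R [[0.002, 1.0, -0.003], [0.219, -0.004, -0.976], [-0.976, 0.001, -0.219]] grasp [ 0.5317 -0.0333  0.1597] F [ 0.9 -0.2 -0.5] op 0.0149 gf 35.0
```

Call:
{"api": "arm_command", "payload": {"increments": [[0,0,0,0,0,0],[0,0,0,0,0,0],[0,0,0,0,0,0],[0,0,-0.03,0,0,0],[0,0,-0.1,0,0,0]], "fingers": 0.45}}

```text
t: 30.28
tool_pos: [0.5327, 0.1497, 0.2024]
orientation: [1.376, 1.366, -1.096]
force: [-0.6, 0.4, -1.2]
opening: 0.0258
gripper_force: 0.0
```

Call:
{"api": "arm_command", "payload": {"increments": [[0,0,-0.1,0,0,0],[0,0,-0.2,0,0,0],[0,0,-0.35,0,0,0],[0,0,-0.5,0,0,0],[0,0,-0.5,0,0,0]], "fingers": 0.2}}

```text
t: 30.9
tool_pos: [0.5331, 0.25, 0.2251]
orientation: [1.374, 1.368, -1.091]
force: [0.8, -0.3, 0.1]
opening: 0.0375
gripper_force: 0.0
```

Run:
```python
from h import *
st()
c=read_camera("top");crop(c,310,165,390,225,9,"t5.png");print(holders(c))
a=np.radians(-1);g=(.441+.06*np.cos(a),.348+.06*np.sin(a))
plan([pose(*g,.17,-40,-30),pose(*g,.10,-1)],amax=45)
```

```text
t 30.9 q [ 0.612  0.706  1.391 -1.036  1.953  0.709] p [0.5331 0.25   0.2251] 
R [[0.005, 1.0, 0.0], [0.221, -0.001, -0.975], [-0.975, 0.005, -0.221]] grasp [0.5331 0.0872 0.1882] F [ 0.8 -0.3  0.1] op 0.0375 gf 0.0
[(548, 179, [95.0, 5.0], np.float64(1.0)), (482, 348, [47.0, 13.0], np.float64(5.9))]
[-0.164, -0.253, -0.438, -0.115, 0.123, -0.085]
[0.073, -0.087, -0.519, -0.114, 0.123, -0.085]
--
[-0.139, 0.0, 0.212, -0.028, 0.08, -0.106]
[-0.176, -0.07, 0.169, -0.029, 0.08, -0.106]
--
```

View pics/t5.png

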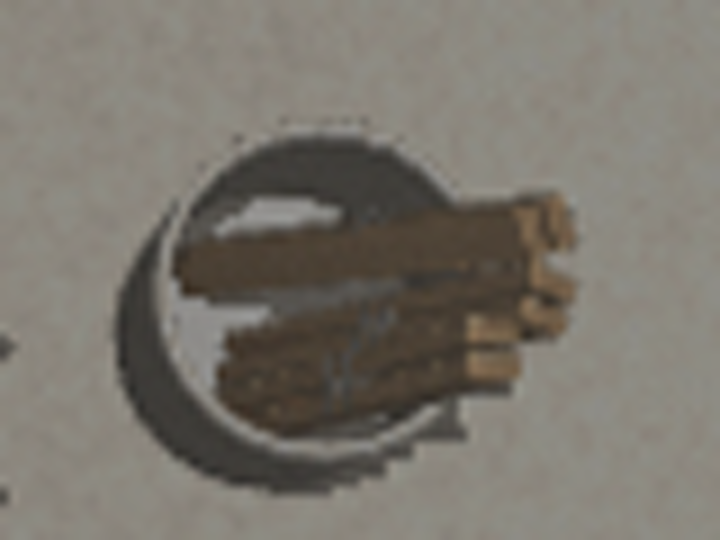

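The close-up shows three holders standing in the jar, feet at (190,270), (235,360) and (285,410), with free floor at the left of the mouth near (205,320) for the last one. Next is holder 4.

Call:
{"api": "arm_command", "payload": {"increments": [[-0.164,-0.253,-0.438,-0.115,0.123,-0.085],[-0.164,-0.253,-0.438,-0.115,0.123,-0.085],[-0.164,-0.253,-0.438,-0.115,0.123,-0.085],[-0.164,-0.253,-0.438,-0.115,0.123,-0.085],[-0.164,-0.253,-0.438,-0.115,0.123,-0.085]]}}

```text
t: 31.58
tool_pos: [0.4825, 0.3243, 0.2749]
orientation: [1.197, 1.963, -0.718]
force: [0.5, 0.9, 0.4]
opening: 0.037
gripper_force: 0.0
```

Call:
{"api": "arm_command", "payload": {"increments": [[0.073,-0.087,-0.519,-0.114,0.123,-0.085],[0.073,-0.087,-0.519,-0.114,0.123,-0.085],[0.073,-0.087,-0.519,-0.114,0.123,-0.085],[0.073,-0.087,-0.519,-0.114,0.123,-0.085],[0.073,-0.087,-0.519,-0.114,0.123,-0.085]]}}

```text
t: 32.2
tool_pos: [0.4326, 0.4024, 0.325]
orientation: [0.912, 2.476, -0.252]
force: [-0.2, -0.0, 0.1]
opening: 0.0371
gripper_force: 0.0
```

Call:
{"api": "arm_command", "payload": {"increments": [[-0.139,0,0.212,-0.028,0.08,-0.106],[-0.139,0,0.212,-0.028,0.08,-0.106],[-0.139,0,0.212,-0.028,0.08,-0.106],[-0.139,0,0.212,-0.028,0.08,-0.106],[-0.139,0,0.212,-0.028,0.08,-0.106]]}}

```text
t: 32.83
tool_pos: [0.4667, 0.3742, 0.3025]
orientation: [0.514, 2.844, -0.14]
force: [-1.1, 0.3, 0.2]
opening: 0.0369
gripper_force: 0.0
```

Call:
{"api": "arm_command", "payload": {"increments": [[-0.176,-0.07,0.169,-0.029,0.08,-0.106],[-0.176,-0.07,0.169,-0.029,0.08,-0.106],[-0.176,-0.07,0.169,-0.029,0.08,-0.106],[-0.176,-0.07,0.169,-0.029,0.08,-0.106],[-0.176,-0.07,0.169,-0.029,0.08,-0.106]]}}

```text
t: 33.45
tool_pos: [0.5011, 0.3455, 0.2805]
orientation: [-0.034, -3.141, 0.002]
force: [-0.1, -0.4, -0.9]
opening: 0.0371
gripper_force: 0.0
```

Run:
```python
from h import *
st()
c=read_camera("top");print(holders(c))
a=np.radians(-1);g=(.441+.06*np.cos(a),.348+.06*np.sin(a))
plan([pose(*g,.0105,-1)],amax=42)
```

```text
t 33.45 q [ 5.200e-01  2.430e-01  1.593e+00 -1.000e-03  1.306e+00 -1.029e+00] p [0.5011 0.3455 0.2805] 
R [[-1.0, 0.022, -0.0], [0.022, 1.0, -0.001], [0.0, -0.001, -1.0]] grasp [0.5011 0.3453 0.1135] F [-0.1 -0.4 -0.9] op 0.0371 gf 0.0
[(411, 348, [15.0, 120.0], np.float64(-0.8))]
[0.0, 0.007, 0.445, 0.0, 0.0, -0.001]
--
```

Call:
{"api": "arm_command", "payload": {"increments": [[0,0.004,0.15,0,0,0],[0,0.007,0.3,0,0,0],[0,0.007,0.4,0,0,0],[0,0.007,0.445,0,0,-0.001],[0,0.007,0.445,0,0,-0.001]]}}

```text
t: 34.12
tool_pos: [0.5012, 0.3467, 0.1915]
orientation: [-0.027, -3.14, 0.0]
force: [-0.4, -0.3, -0.4]
opening: 0.0367
gripper_force: 0.0
```

Call:
{"api": "arm_command", "payload": {"increments": [[0,0,0,0,0,0],[0,0,0,0,0,0],[0,0,0,0,0,0],[0,0,0,0,0,0],[0,0,0,0,0,0]], "fingers": 1, "force": 35}}

```text
t: 34.75
tool_pos: [0.5017, 0.3469, 0.1926]
orientation: [0.027, 3.141, 0.001]
force: [-1.1, -0.6, 5.4]
opening: 0.0144
gripper_force: 35.0
```

Call:
{"api": "arm_command", "payload": {"increments": [[0,0,-0.1,0,0,0],[0,0,-0.3,0,0,0],[0,0,-0.5,0,0,0],[0,0,-0.7,0,0,0],[0,0,-0.9,0,0,0]]}}

```text
t: 35.38
tool_pos: [0.5012, 0.3464, 0.3742]
orientation: [-0.027, -3.141, -0.001]
force: [0.7, -0.4, -0.7]
opening: 0.0146
gripper_force: 35.0
```

Run:
```python
from h import *
st()
p=plan([pose(.54,.21,.31,-90,0),pose(.555,-.035,.34,-90,-74)],amax=40)
```

```text
t 35.38 q [ 5.200e-01  1.700e-01  1.500e+00  1.000e-03  1.471e+00 -1.033e+00] p [0.5012 0.3464 0.3742] 
R [[-1.0, 0.017, -0.0], [0.017, 1.0, 0.0], [0.0, 0.0, -1.0]] grasp [0.5012 0.3465 0.2072] F [ 0.7 -0.4 -0.7] op 0.0146 gf 35.0
[-0.069, -0.226, -0.195, 0.0, 0.0, 0.165]
[-0.171, -0.163, -0.195, 0.0, 0.0, 0.165]
[-0.229, -0.056, -0.195, 0.0, 0.0, 0.164]
--
[-0.178, 0.037, 0.253, 0.0, -0.206, 0.0]
[0.011, 0.038, 0.309, 0.0, -0.205, 0.0]
--
```

Call:
{"api": "arm_command", "payload": {"increments": [[-0.069,-0.226,-0.195,0,0,0.165],[-0.069,-0.226,-0.195,0,0,0.165],[-0.069,-0.226,-0.195,0,0,0.165],[-0.069,-0.226,-0.195,0,0,0.165],[-0.069,-0.226,-0.195,0,0,0.165]]}}

```text
t: 36.0
tool_pos: [0.5144, 0.3012, 0.411]
orientation: [-0.826, -3.03, -0.0]
force: [-0.2, -0.1, -0.5]
opening: 0.0145
gripper_force: 35.0
```

Call:
{"api": "arm_command", "payload": {"increments": [[-0.171,-0.163,-0.195,0,0,0.165],[-0.171,-0.163,-0.195,0,0,0.165],[-0.171,-0.163,-0.195,0,0,0.165],[-0.171,-0.163,-0.195,0,0,0.165],[-0.171,-0.163,-0.195,0,0,0.165]]}}

```text
t: 36.62
tool_pos: [0.5272, 0.2558, 0.4495]
orientation: [-1.573, -2.718, 0.001]
force: [-0.2, -0.0, -0.4]
opening: 0.0146
gripper_force: 35.0
```

Call:
{"api": "arm_command", "payload": {"increments": [[-0.229,-0.056,-0.195,0,0,0.164],[-0.229,-0.056,-0.195,0,0,0.164],[-0.229,-0.056,-0.195,0,0,0.164],[-0.229,-0.056,-0.195,0,0,0.164],[-0.229,-0.056,-0.195,0,0,0.164]]}}

```text
t: 37.25
tool_pos: [0.5402, 0.2105, 0.4884]
orientation: [-2.214, -2.228, 0.001]
force: [-0.8, 0.2, -0.3]
opening: 0.0149
gripper_force: 35.0
```

Call:
{"api": "arm_command", "payload": {"increments": [[-0.178,0.037,0.253,0,-0.206,0],[-0.178,0.037,0.253,0,-0.206,0],[-0.178,0.037,0.253,0,-0.206,0],[-0.178,0.037,0.253,0,-0.206,0],[-0.178,0.037,0.253,0,-0.206,0]]}}

```text
t: 37.88
tool_pos: [0.5475, 0.1756, 0.4369]
orientation: [1.844, 1.856, -0.623]
force: [-0.4, -0.0, 0.1]
opening: 0.0148
gripper_force: 35.0
```

Call:
{"api": "arm_command", "payload": {"increments": [[0.003,0.01,0.07,0,-0.05,0],[0.006,0.02,0.14,0,-0.1,0],[0.008,0.03,0.22,0,-0.15,0],[0.011,0.038,0.309,0,-0.205,0],[0.011,0.038,0.309,0,-0.205,0]]}}

```text
t: 38.5
tool_pos: [0.5548, 0.1386, 0.3844]
orientation: [1.409, 1.419, -1.069]
force: [-0.1, 1.1, -1.4]
opening: 0.0144
gripper_force: 35.0
```

Run:
```python
from h import *
st()
c=read_camera("scene")
p,R=cur();k=p+.181*R[:,2]
im=c["image"].astype(int);m=((im[:,:,0]-im[:,:,2]>30)).astype(np.uint8)
n,l,s,_=cv2.connectedComponentsWithStats(m)
for n_,o in(("foot",.15),("mid",.07),("top",-.03)):
    u,v=proj(c,k+R[:,0]*o);w=np.argwhere(m[int(v)-8:int(v)+9,int(u)-8:int(u)+9]);print(n_,u,v,"brown px nearby",len(w),(w.mean(0)[::-1]+[int(u)-8,int(v)-8]) if len(w) else None)
p=plan([pose(.555,-.035,.22,-90,-74),pose(.555,-.035,.156,-90,-74)],amax=40)
```

```text
t 38.5 q [ 0.447  0.363  1.515 -1.148  1.889  0.432] p [0.5548 0.1386 0.3844] 
R [[-0.008, 1.0, -0.001], [0.277, 0.001, -0.961], [-0.961, -0.008, -0.277]] grasp [ 0.5546 -0.0218  0.3382] F [-0.1  1.1 -1.4] op 0.0144 gf 35.0
foot 261.00017368783836 221.59907535122588 brown px nearby 1 [259. 216.]
mid 251.33701278740622 208.7338421543173 brown px nearby 2 [253.5 210.5]
top 237.24878129990702 189.97720700291438 brown px nearby 47 [237.72340426 190.9787234 ]
[0.558, 0.002, 0.163, 0.0, -0.001, 0.002]
--
[0.307, -0.001, 0.089, 0.0, 0.0, 0.0]
--
```

Call:
{"api": "arm_command", "payload": {"increments": [[0.15,0.002,0.043,0,0,0.002],[0.3,0.002,0.087,0,0,0.002],[0.45,0.002,0.13,0,0,0.002],[0.558,0.002,0.163,0,0,0.002],[0.558,0.002,0.163,0,0,0.002]]}}

```text
t: 39.17
tool_pos: [0.5555, 0.1385, 0.2704]
orientation: [1.416, 1.411, -1.06]
force: [0.1, -2.7, 1.0]
opening: 0.0145
gripper_force: 35.0
```

Call:
{"api": "arm_command", "payload": {"increments": [[0.07,0,0.02,0,0,0],[0.14,0,0.04,0,0,0],[0.2,0,0.058,0,0,0],[0.2,0,0.058,0,0,0],[0.2,0,0.058,0,0,0]]}}

```text
t: 39.8
tool_pos: [0.5563, 0.1388, 0.2306]
orientation: [1.414, 1.405, -1.058]
force: [-0.5, -2.7, 11.8]
opening: 0.0144
gripper_force: 41.2
```

Call:
{"api": "arm_command", "payload": {"increments": [[0.03,0,0.009,0,0,0],[0.06,0,0.018,0,0,0],[0.08,0,0.023,0,0,0],[0.107,0,0.031,0,0,0],[0.107,0,0.031,0,0,0]]}}

```text
t: 40.42
tool_pos: [0.5624, 0.1409, 0.2254]
orientation: [1.416, 1.374, -1.042]
force: [-1.7, 2.3, 93.9]
opening: 0.0146
gripper_force: 75.7
```

Run:
```python
from h import *
st()
c=read_camera("top");crop(c,310,165,390,225,9,"t6.png")
```

```text
t 40.42 q [ 0.447  0.606  1.525 -1.105  1.781  0.707] p [0.5624 0.1409 0.2254] 
R [[0.036, 0.999, 0.008], [0.262, -0.001, -0.965], [-0.965, 0.037, -0.261]] grasp [ 0.5638 -0.0203  0.1818] F [-1.7  2.3 93.9] op 0.0146 gf 75.7
```

View pics/t6.png

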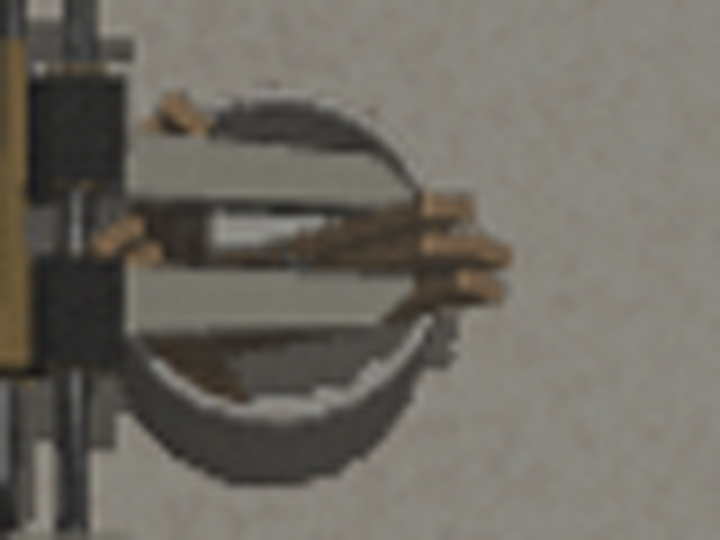

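The close-up shows the jar shifted left, with its rim centre near (275,265). The insertion is jammed with a large force, so I'm backing off at once.

Call:
{"api": "arm_command", "payload": {"increments": [[-0.04,0,-0.011,0,0,0],[-0.08,0,-0.022,0,0,0],[-0.12,0,-0.033,0,0,0],[-0.16,0,-0.043,0,0,0],[-0.16,0,-0.043,0,0,0]]}}

```text
t: 41.1
tool_pos: [0.5557, 0.138, 0.2401]
orientation: [1.414, 1.409, -1.06]
force: [0.8, -1.9, 1.8]
opening: 0.0145
gripper_force: 35.9
```

Run:
```python
from h import *
st()
c=read_camera("scene");a=c["image"][185:265,200:300,::-1];t=read_camera("top")["image"][160:240,300:400,::-1]
cv2.imwrite("pics/m1.png",np.vstack([np.hstack([cv2.resize(x,(400,320),interpolation=cv2.INTER_CUBIC) for x in(a,t)])]))
```

```text
t 41.1 q [ 0.445  0.563  1.548 -1.093  1.785  0.661] p [0.5557 0.138  0.2401] 
R [[0.005, 1.0, 0.001], [0.276, -0.0, -0.961], [-0.961, 0.005, -0.276]] grasp [ 0.5559 -0.0225  0.194 ] F [ 0.8 -1.9  1.8] op 0.0145 gf 35.9
```

View pics/m1.png

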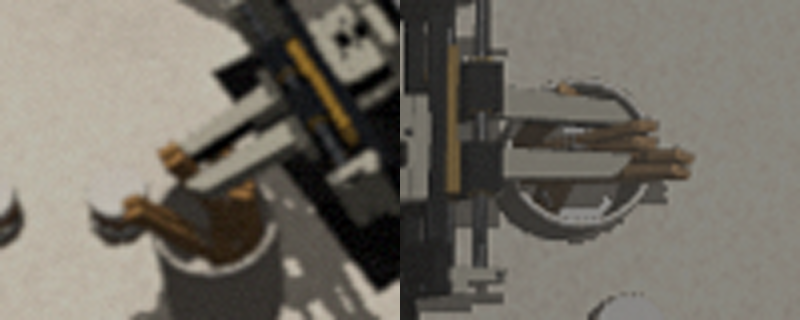

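The pair of crops (scene on the left, top on the right) shows the jar settled back about where it was. One or more holders now lean the other way, with tops at (245,190) in the scene panel and (565,90) in the top panel, so the jar was rearranged before this insertion. I'll lift out, move aside and look again.

Call:
{"api": "arm_command", "payload": {"increments": [[-0.1,0,-0.028,0,0,0],[-0.25,0,-0.07,0,0,0],[-0.4,0,-0.113,0,0,0],[-0.55,0,-0.156,0,0,0],[-0.72,0,-0.204,0,0,0]]}}

```text
t: 41.82
tool_pos: [0.5547, 0.1375, 0.3917]
orientation: [1.414, 1.409, -1.059]
force: [-0.2, -0.9, -0.4]
opening: 0.0145
gripper_force: 35.0
```

Call:
{"api": "arm_command", "payload": {"increments": [[0.04,0,-0.15,0,0,0],[0.08,0,-0.29,0,0,0],[0.12,0,-0.43,0,0,0],[0.16,0,-0.58,0,0,0],[0.2,0,-0.72,0,0,0]]}}

```text
t: 42.45
tool_pos: [0.5547, 0.2881, 0.3924]
orientation: [1.415, 1.409, -1.058]
force: [0.0, -0.1, -0.7]
opening: 0.0147
gripper_force: 35.0
```

Run:
```python
from h import *
s,R=st()
c=read_camera("scene");t=read_camera("top")
p,_=cur();k=p+.181*R[:,2]
print("held foot/top scene",[np.round(proj(c,k+R[:,0]*o),1) for o in(.15,-.03)],"top",[np.round(proj(t,k+R[:,0]*o),1) for o in(.15,-.03)])
a=cv2.resize(c["image"][180:280,210:320,::-1],(440,400),interpolation=cv2.INTER_CUBIC)
b=cv2.resize(t["image"][165:225,310:370,::-1],(360,360),interpolation=cv2.INTER_CUBIC);b=np.vstack([b,np.zeros((40,360,3),np.uint8)])
cv2.imwrite("pics/m2.png",np.hstack([a,b]))
```

```text
t 42.45 q [ 0.635  0.574  1.221 -1.098  2.086  0.449] p [0.5547 0.2881 0.3924] 
R [[0.005, 1.0, 0.002], [0.277, 0.0, -0.961], [-0.961, 0.005, -0.277]] grasp [0.555  0.1276 0.3461] F [ 0.  -0.1 -0.7] op 0.0147 gf 35.0
held foot/top scene [array([308.3, 200.3]), array([292.8, 165.7])] top [array([269.8, 193.1]), array([294.3, 183.3])]
```

View pics/m2.png

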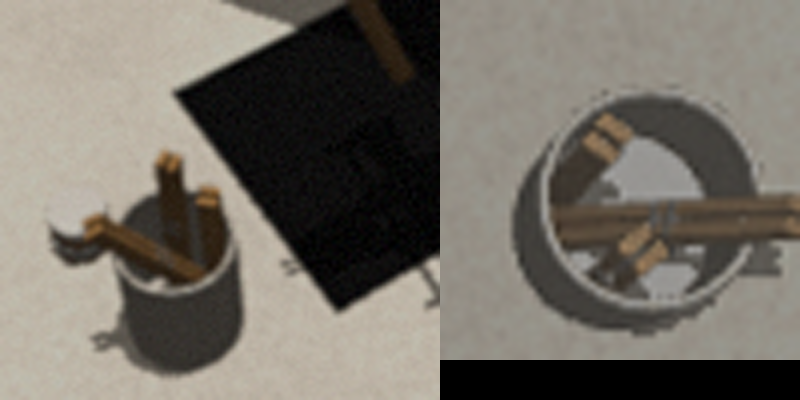

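The left panel shows three holders standing in the jar. Their tops are at (97,228), (168,165) and (208,200), and the held holder's foot is at (402,78), as predicted. In the top panel, one lies along (560,228)→(800,215), and two are near upright with tops at (605,140) and (645,245). Free floor shows at (680,165).

Run:
```python
from h import *
c=read_camera("top");s=read_camera("scene");f=lambda u,v,z:ray(c,310+(u-440)/6-.4,165+v/6-.4,z).round(3)
def tri(u1,v1,u2,v2): # top px panel, scene px panel
    A=[];b=[]
    for cam,u,v in((c,310+(u1-440)/6-.4,165+v1/6-.4),(s,210+u2/4-.4,180+v2/4-.4)):
        T=cam["T"];d=T[:3,:3]@[(u-cam["cx"])/cam["fx"],(v-cam["cy"])/cam["fy"],1];d/=np.linalg.norm(d);M=np.eye(3)-np.outer(d,d);A.append(M);b.append(M@T[:3,3])
    return np.linalg.solve(sum(A),sum(b)).round(3)
print("rim edges",f(545,200,.125),f(757,200,.125),f(650,93,.125),f(650,310,.125))
print("A foot",f(562,228,.015),"A top",f(800,215,.17))
print("B top",f(605,138,.18),tri(605,138,168,162),tri(605,138,208,195))
print("C top",f(643,248,.18),tri(643,248,208,195),tri(643,248,168,162))
print("B foot?",f(570,195,.015),"C foot",f(605,280,.02),"floor",f(690,165,.006),f(640,130,.006),f(725,185,.006))
```

```text
rim edges [0.555 0.019 0.125] [ 0.556 -0.067  0.125] [ 0.599 -0.024  0.125] [ 0.511 -0.024  0.125]
A foot [0.555 0.    0.015] A top [ 0.545 -0.077  0.17 ]
B top [0.573 0.001 0.18 ] [ 0.562 -0.007  0.221] [0.572 0.001 0.185]
C top [ 0.53  -0.014  0.18 ] [ 0.54  -0.004  0.146] [ 0.531 -0.013  0.182]
B foot? [ 0.569 -0.003  0.015] C foot [ 0.532 -0.018  0.02 ] floor [ 0.585 -0.057  0.006] [ 0.6   -0.035  0.006] [ 0.576 -0.073  0.006]
```

Run:
```python
from h import *
p=plan([pose(.579,-.047,.365,-90,-80)],amax=40,dmax=.1)
p=plan([pose(.579,-.047,.26,-90,-80)],p)
p=plan([pose(.579,-.047,.198,-90,-80)],p)
```

```text
[-0.119, 0.06, 0.372, 0.0, -0.017, -0.001]
[-0.099, 0.06, 0.377, 0.001, -0.017, -0.001]
--
[0.517, 0.001, 0.091, 0.0, 0.0, 0.0]
--
[0.305, 0.0, 0.053, 0.0, 0.0, 0.0]
--
```

Call:
{"api": "arm_command", "payload": {"increments": [[-0.03,0.015,0.09,0,-0.004,0],[-0.06,0.03,0.18,0,-0.009,0],[-0.09,0.045,0.28,0,-0.013,0],[-0.119,0.06,0.372,0,-0.017,-0.001],[-0.119,0.06,0.372,0,-0.017,-0.001]]}}

```text
t: 43.28
tool_pos: [0.5672, 0.2068, 0.3938]
orientation: [1.376, 1.371, -1.093]
force: [-0.7, 0.0, -0.1]
opening: 0.0145
gripper_force: 35.0
```

Call:
{"api": "arm_command", "payload": {"increments": [[-0.03,0.015,0.09,0,-0.004,0],[-0.06,0.03,0.19,0,-0.009,0],[-0.08,0.045,0.29,0,-0.013,0],[-0.099,0.06,0.377,0.001,-0.017,-0.001],[-0.099,0.06,0.377,0.001,-0.017,-0.001]]}}

```text
t: 43.9
tool_pos: [0.5791, 0.1293, 0.3959]
orientation: [1.337, 1.335, -1.127]
force: [0.6, 0.5, 0.2]
opening: 0.0148
gripper_force: 35.0
```

Run:
```python
from h import *
s,R=st();p,_=cur();k=p+.181*R[:,2];c=read_camera("scene")
# B,C still where they were? bright tan end pixels around the jar in scene view
im=c["image"].astype(int);m=((im[:,:,0]-im[:,:,2]>60)).astype(np.uint8)[205:255,215:280]
n,l,q,ce=cv2.connectedComponentsWithStats(m);print([(np.round((ce[i]+[5,25])*4),int(q[i,4])) for i in range(1,n) if q[i,4]>2])
plan([pose(.579,-.047,.26,-90,-80),pose(.579,-.047,.198,-90,-80)])
```

```text
t 43.9 q [ 0.424  0.42   1.458 -1.26   1.915  0.398] p [0.5791 0.1293 0.3959] 
R [[-0.001, 1.0, -0.004], [0.172, -0.004, -0.985], [-0.985, -0.002, -0.172]] grasp [ 0.5784 -0.0352  0.3672] F [0.6 0.5 0.2] op 0.0148 gf 35.0
[(array([149., 157.]), 3), (array([207., 196.]), 14), (array([ 93., 224.]), 15)]
[0.516, 0.001, 0.084, -0.001, 0.001, 0.0]
--
[0.305, 0.0, 0.055, 0.0, 0.0, 0.0]
--
```

Call:
{"api": "arm_command", "payload": {"increments": [[0.12,0,0.02,0,0,0],[0.24,0,0.04,0,0,0],[0.36,0,0.06,0,0,0],[0.48,0.001,0.078,0,0,0],[0.516,0.001,0.084,0,0,0]]}}

```text
t: 44.58
tool_pos: [0.5786, 0.1323, 0.2897]
orientation: [1.334, 1.337, -1.127]
force: [1.0, -0.9, 3.3]
opening: 0.0152
gripper_force: 35.0
```

Call:
{"api": "arm_command", "payload": {"increments": [[0.05,0,0.009,0,0,0],[0.1,0,0.018,0,0,0],[0.15,0,0.027,0,0,0],[0.15,0,0.027,0,0,0],[0.15,0,0.027,0,0,0]]}}

```text
t: 45.2
tool_pos: [0.579, 0.1319, 0.2609]
orientation: [1.336, 1.336, -1.125]
force: [-0.8, -0.9, -0.1]
opening: 0.0146
gripper_force: 35.0
```

Call:
{"api": "arm_command", "payload": {"increments": [[0.05,0,0.009,0,0,0],[0.1,0,0.018,0,0,0],[0.155,0,0.028,0,0,0],[0.155,0,0.028,0,0,0],[0.155,0,0.028,0,0,0]]}}

```text
t: 45.82
tool_pos: [0.5792, 0.1317, 0.2298]
orientation: [1.336, 1.334, -1.124]
force: [0.8, -0.7, 6.4]
opening: 0.0148
gripper_force: 35.0
```

Run:
```python
from h import *
s,R=st();c=read_camera("scene")
im=c["image"].astype(int);m=((im[:,:,0]-im[:,:,2]>60)).astype(np.uint8)[195:255,215:280]
n,l,q,ce=cv2.connectedComponentsWithStats(m);print([(np.round((ce[i]+[5,15])*4),int(q[i,4])) for i in range(1,n) if q[i,4]>2])
k=np.array(s["tool_pos"])+.181*R[:,2];u,v=proj(c,k-R[:,0]*.03);print("held top",(u-210)*4,(v-180)*4)
```

```text
t 45.83 q [ 0.427  0.657  1.478 -1.185  1.829  0.652] p [0.5792 0.1317 0.2298] 
R [[-0.0, 1.0, -0.002], [0.171, -0.002, -0.985], [-0.985, -0.0, -0.171]] grasp [ 0.5789 -0.0328  0.2012] F [ 0.8 -0.7  6.4] op 0.0148 gf 35.0
[(array([268., 105.]), 24), (array([129., 207.]), 37), (array([239., 218.]), 6)]
held top 134.98275968331654 197.7991649327082
```

Call:
{"api": "arm_command", "payload": {"increments": [[-0.02,0,-0.003,0,0,0],[-0.025,0,-0.004,0,0,0],[-0.025,0,-0.004,0,0,0],[-0.025,0,-0.004,0,0,0],[-0.025,0,-0.004,0,0,0]]}}

```text
t: 46.5
tool_pos: [0.5789, 0.1317, 0.2344]
orientation: [1.336, 1.336, -1.125]
force: [0.8, -0.8, 0.6]
opening: 0.0147
gripper_force: 35.0
```

Call:
{"api": "arm_command", "payload": {"increments": [[0,0,0,0,0,0],[0,0,0,0,0,0],[0,0,0,0,0,0],[0,0,0,0,0,0],[0,0,0,0,0,0]], "fingers": 0.45}}

```text
t: 47.12
tool_pos: [0.5789, 0.1317, 0.2346]
orientation: [1.336, 1.336, -1.125]
force: [-0.9, 0.5, -0.0]
opening: 0.0256
gripper_force: 0.0
```

Run:
```python
from h import *
s,R=st()
def ends(cam,box,th=55):
    u0,v0,u1,v1=box;im=cam["image"].astype(int);m=((im[:,:,0]-im[:,:,2]>th)).astype(np.uint8)[v0:v1,u0:u1]
    n,l,q,ce=cv2.connectedComponentsWithStats(m);return [(np.round(ce[i]+[u0,v0],1).tolist(),int(q[i,4])) for i in range(1,n) if q[i,4]>2]
print("scene",ends(read_camera("scene"),(215,195,290,255)));t=read_camera("top");print("top",ends(t,(310,165,390,225),35))
```

```text
t 47.12 q [ 0.428  0.648  1.48  -1.186  1.831  0.644] p [0.5789 0.1317 0.2346] 
R [[-0.001, 1.0, -0.002], [0.172, -0.002, -0.985], [-0.985, -0.002, -0.172]] grasp [ 0.5786 -0.0328  0.2058] F [-0.9  0.5 -0. ] op 0.0256 gf 0.0
scene [([280.1, 210.2], 70), ([234.6, 224.5], 13), ([239.5, 229.6], 15), ([271.7, 233.7], 3)]
top [([315.7, 183.7], 83), ([341.0, 168.5], 6), ([327.8, 180.4], 5), ([331.0, 182.0], 11), ([359.9, 182.2], 27), ([364.5, 180.5], 14), ([371.0, 183.8], 4), ([369.5, 187.0], 4), ([381.8, 189.4], 35), ([381.0, 192.7], 34), ([360.0, 199.5], 12), ([363.2, 201.8], 10), ([364.2, 210.2], 10), ([361.4, 212.7], 10)]
```

Call:
{"api": "arm_command", "payload": {"increments": [[0,0,-0.1,0,0,0],[0,0,-0.2,0,0,0],[0,0,-0.35,0,0,0],[0,0,-0.5,0,0,0],[0,0,-0.65,0,0,0]], "fingers": 0.3}}

```text
t: 47.85
tool_pos: [0.5789, 0.2624, 0.2575]
orientation: [1.336, 1.336, -1.123]
force: [0.4, -0.0, -0.1]
opening: 0.0324
gripper_force: 0.0
```

```bash
cat >> h.py <<'E'
def ends(cam,box,th=55):
    u0,v0,u1,v1=box;im=cam["image"].astype(int);m=((im[:,:,0]-im[:,:,2]>th)).astype(np.uint8)[v0:v1,u0:u1]
    n,l,q,ce=cv2.connectedComponentsWithStats(m);return [(np.round(ce[i]+[u0,v0],1).tolist(),int(q[i,4])) for i in range(1,n) if q[i,4]>2]
def tri(P,Q,c,s):
    A=[];b=[]
    for cam,(u,v) in((c,P),(s,Q)):
        T=cam["T"];d=T[:3,:3]@[(u-cam["cx"])/cam["fx"],(v-cam["cy"])/cam["fy"],1];d/=np.linalg.norm(d);M=np.eye(3)-np.outer(d,d);A.append(M);b.append(M@T[:3,3])
    A=np.array(A);b=np.array(b);x=np.linalg.solve(A.sum(0),b.sum(0));return x.round(3),round(float(np.linalg.norm([A[i]@x-b[i] for i in(0,1)])),4)
E
python3 - <<'E'
from h import *
s,R=st();c=read_camera("top");sc=read_camera("scene")
a=ends(sc,(205,190,290,260));b=ends(c,(318,165,400,228),50);print("scene",a);print("top",b)
for P,n in b:
    for Q,m in a:
        x,e=tri(P,Q,c,sc)
        if e<.006 and .1<x[2]<.22:print(P,Q,x,e)
cv2.imwrite("pics/final_a.png",c["image"][:,:,::-1])
E
```

```text
t 47.85 q [ 0.592  0.773  1.238 -1.125  2.009  0.593] p [0.5789 0.2624 0.2575] 
R [[-0.001, 1.0, -0.001], [0.173, -0.001, -0.985], [-0.985, -0.001, -0.173]] grasp [0.5787 0.0979 0.2287] F [ 0.4 -0.  -0.1] op 0.0324 gf 0.0
scene [([236.2, 226.7], 38), ([269.4, 234.2], 18)]
top [([376.0, 190.7], 7), ([386.0, 191.8], 13), ([386.0, 195.7], 7), ([395.0, 200.2], 5)]
```

Run:
```python
from h import *
c=read_camera("top");s=read_camera("scene")
g=cv2.cvtColor(c["image"],cv2.COLOR_RGB2GRAY)
h=cv2.HoughCircles(cv2.resize(g[160:235,305:395],None,fx=4,fy=4,interpolation=cv2.INTER_CUBIC),cv2.HOUGH_GRADIENT,1.5,30,param1=80,param2=15,minRadius=66,maxRadius=84)
for q in (h[0][:4] if h is not None else []):print("rim?",q,ray(c,305+q[0]/4-.4,160+q[1]/4-.4,.125)[:2].round(3))
for n,cam,(u0,v0,u1,v1) in(("top",c,(318,170,405,225)),("scene",s,(215,205,290,275))):
    im=cam["image"].astype(int)[v0:v1,u0:u1];m=((im[:,:,0]-im[:,:,2])>18)
    print(n,"brown n",m.sum());
    for r in range(0,m.shape[0],3): 
        w=np.flatnonzero(m[r]);print(v0+r,[(int(a[0])+u0,int(a[-1])+u0) for a in np.split(w,np.flatnonzero(np.diff(w)>1)+1) if len(a)>1])
```

```text
rim? [161.25 149.25  76.5 ] [ 0.558 -0.025]
rim? [135.75  173.25   66.525] [ 0.543 -0.009]
rim? [192.75 156.75  78.15] [ 0.553 -0.044]
rim? [177.75 122.25  83.1 ] [ 0.574 -0.035]
top brown n 827
170 [(338, 346)]
173 [(339, 352)]
176 [(345, 358)]
179 [(328, 331), (351, 364)]
182 [(327, 334), (356, 362), (364, 368)]
185 [(329, 335), (362, 367), (370, 372), (374, 376)]
188 [(330, 337), (368, 370), (373, 374), (376, 382)]
191 [(331, 338), (374, 380), (382, 387)]
194 [(334, 340), (380, 386), (388, 393)]
197 [(335, 345), (386, 399)]
200 [(337, 345), (347, 348), (360, 363), (392, 398)]
203 [(338, 343), (352, 355), (358, 366)]
206 [(338, 344), (350, 353), (357, 360), (362, 364)]
209 [(340, 345), (355, 358), (361, 364)]
212 [(342, 346), (359, 362), (364, 367)]
215 [(361, 363)]
218 []
221 []
224 []
scene brown n 3083
205 [(215, 219), (221, 253)]
208 [(215, 222), (224, 249), (252, 255)]
211 [(215, 217), (219, 257)]
214 [(215, 216), (218, 260)]
217 [(215, 221), (224, 228), (232, 262)]
220 [(215, 225), (227, 265)]
223 [(215, 217), (221, 267)]
226 [(215, 216), (218, 255), (257, 269)]
229 [(215, 218), (220, 222), (234, 244), (262, 271)]
232 [(219, 221), (236, 244), (266, 273)]
235 [(215, 221), (236, 245), (263, 276)]
238 [(216, 222), (238, 248), (260, 278)]
241 [(215, 221), (228, 230), (238, 249), (257, 266), (269, 280)]
244 [(215, 224), (234, 248), (250, 257), (260, 262), (270, 282)]
247 [(215, 238), (240, 241), (245, 258), (270, 280)]
250 [(215, 238), (243, 245), (247, 259), (270, 287)]
253 [(215, 222), (224, 235), (237, 239), (271, 289)]
256 [(215, 226), (228, 236), (271, 289)]
259 [(215, 222), (224, 236), (271, 285)]
262 [(215, 236), (271, 286), (288, 289)]
265 [(215, 227), (229, 239), (270, 289)]
268 [(215, 223), (227, 240), (267, 289)]
271 [(215, 243), (262, 289)]
274 [(219, 222), (224, 289)]
```

Run:
```python
from h import *
c=read_camera("top");s=read_camera("scene")
im=c["image"].astype(int);d=im[:,:,0]-im[:,:,2];m=(d>16).astype(np.uint8)
m[:160]=0;m[222:]=0;m[:,:322]=0;m[:,405:]=0
m=cv2.morphologyEx(m,cv2.MORPH_CLOSE,np.ones((3,3),np.uint8))
n,l,q,ce=cv2.connectedComponentsWithStats(m)
for i in range(1,n):
    if q[i,4]<25: continue
    p=np.argwhere(l==i)[:,::-1];r=cv2.minAreaRect(p.astype(np.float32));P=np.array([ray(c,u,v,.015)[:2] for u,v in p]);R=cv2.minAreaRect((P*1000).astype(np.float32))
    print(int(q[i,4]),"px",np.round(cv2.boxPoints(r)).tolist(),"bench mm",np.round(R[0]),np.round(R[1]),round(R[2],1))
ms=s["image"].astype(int);print("scene ends", ends(s,(205,190,300,275),50))
# predicted scene line of the bench bar
for u,v in((342,171),(395,199)):
    w=ray(c,u,v,.0075);print(w.round(3),np.round(proj(s,w),1))
```

```text
453 px [[336.0, 172.0], [339.0, 166.0], [400.0, 197.0], [397.0, 203.0]] bench mm [ 604. -100.] [179.  18.] 63.5
556 px [[315.0, 197.0], [329.0, 176.0], [372.0, 205.0], [358.0, 225.0]] bench mm [560. -36.] [135.  66.] 57.3
scene ends [([236.3, 226.7], 43), ([269.4, 234.4], 22)]
[ 0.641 -0.032  0.008] [265.4 281.5]
[ 0.568 -0.173  0.008] [212.9 281.9]
```

Run:
```python
from h import *
c=read_camera("top");s=read_camera("scene")
b=ends(c,(322,172,368,216),35);print(b)
im=s["image"].astype(int);d=im[:,:,0]-im[:,:,2]
for th in(60,70,80):print(th,ends(s,(222,212,282,250),th))
for P in((361.6,200.6),(362.8,211.5),(329.4,181.2)):
    for Q in((234.6,224.5),(239.5,229.6),(236.3,226.7),(269.4,234.4)):print(P,Q,*tri(P,Q,c,s))
```

```text
[([354.0, 177.5], 113), ([330.0, 181.0], 21), ([360.7, 201.1], 12), ([363.9, 203.5], 13), ([364.3, 210.4], 11), ([361.3, 213.1], 12)]
60 [([236.2, 226.6], 29), ([269.3, 234.3], 14)]
70 [([235.2, 223.6], 5), ([236.0, 228.0], 3), ([239.0, 228.0], 3), ([268.2, 233.8], 4), ([270.7, 235.7], 3)]
80 []
(361.6, 200.6) (234.6, 224.5) [ 0.539 -0.058  0.203] 0.0082
(361.6, 200.6) (239.5, 229.6) [ 0.544 -0.055  0.181] 0.0011
(361.6, 200.6) (236.3, 226.7) [ 0.541 -0.057  0.193] 0.005
(361.6, 200.6) (269.4, 234.4) [ 0.565 -0.021  0.167] 0.0603
(362.8, 211.5) (234.6, 224.5) [ 0.518 -0.059  0.176] 0.0004
(362.8, 211.5) (239.5, 229.6) [ 0.523 -0.057  0.154] 0.0102
(362.8, 211.5) (236.3, 226.7) [ 0.52  -0.059  0.166] 0.0037
(362.8, 211.5) (269.4, 234.4) [ 0.546 -0.021  0.143] 0.0712
(329.4, 181.2) (234.6, 224.5) [ 0.567 -0.022  0.226] 0.067
(329.4, 181.2) (239.5, 229.6) [ 0.572 -0.019  0.202] 0.059
(329.4, 181.2) (236.3, 226.7) [ 0.569 -0.021  0.216] 0.0644
(329.4, 181.2) (269.4, 234.4) [0.589 0.016 0.167] 0.0018
```

Run:
```python
from h import *
a=np.radians(-116.5);g=(.604+.078*np.cos(a),-.100+.078*np.sin(a));print(g)
p=plan([pose(.57,.10,.30,-90,-40),pose(.575,.0,.29,-103,0),pose(*g,.25,-116.5),pose(*g,.06,-116.5)],amax=45)
```

```text
(np.float64(0.5691965705774349), np.float64(-0.16980488020495796))
[-0.933, -0.047, 0.055, -0.001, 0.223, 0.0]
--
[-0.466, 0.012, 0.285, 0.013, 0.111, 0.035]
[-0.531, 0.076, 0.108, 0.012, 0.11, 0.034]
--
[-0.834, 0.162, 0.2, 0.0, 0.0, 0.075]
--
[0.0, 0.0, 0.475, 0.0, 0.0, 0.0]
[0.0, 0.0, 0.475, 0.0, 0.0, 0.0]
--
```

Call:
{"api": "arm_command", "payload": {"increments": [[-0.3,-0.015,0.02,0,0.05,0],[-0.6,-0.03,0.035,0,0.1,0],[-0.85,-0.045,0.05,0,0.16,0],[-0.933,-0.047,0.055,-0.001,0.223,0],[-0.933,-0.047,0.055,-0.001,0.223,0]], "fingers": 0.2}}

```text
t: 48.88
tool_pos: [0.5704, 0.2152, 0.443]
orientation: [1.821, 1.814, -0.652]
force: [1.1, -1.1, -0.2]
opening: 0.0373
gripper_force: 0.0
```

Call:
{"api": "arm_command", "payload": {"increments": [[-0.466,0.012,0.285,0.013,0.111,0.035],[-0.466,0.012,0.285,0.013,0.111,0.035],[-0.466,0.012,0.285,0.013,0.111,0.035],[-0.466,0.012,0.285,0.013,0.111,0.035],[-0.466,0.012,0.285,0.013,0.111,0.035]]}}

```text
t: 49.5
tool_pos: [0.5723, 0.1102, 0.453]
orientation: [2.146, 1.913, -0.364]
force: [-1.2, 0.4, -0.8]
opening: 0.0371
gripper_force: 0.0
```

Call:
{"api": "arm_command", "payload": {"increments": [[-0.531,0.076,0.108,0.012,0.11,0.034],[-0.531,0.076,0.108,0.012,0.11,0.034],[-0.531,0.076,0.108,0.012,0.11,0.034],[-0.531,0.076,0.108,0.012,0.11,0.034],[-0.531,0.076,0.108,0.012,0.11,0.034]]}}

```text
t: 50.12
tool_pos: [0.5751, 0.0028, 0.4703]
orientation: [2.454, 1.962, -0.003]
force: [0.4, 0.3, 0.7]
opening: 0.0375
gripper_force: 0.0
```

Call:
{"api": "arm_command", "payload": {"increments": [[-0.834,0.162,0.2,0,0,0.075],[-0.834,0.162,0.2,0,0,0.075],[-0.834,0.162,0.2,0,0,0.075],[-0.834,0.162,0.2,0,0,0.075],[-0.834,0.162,0.2,0,0,0.075]]}}

```text
t: 50.75
tool_pos: [0.5698, -0.1677, 0.4309]
orientation: [-2.668, -1.658, 0.0]
force: [-0.4, 1.1, 0.3]
opening: 0.0371
gripper_force: 0.0
```

Run:
```python
from h import *
st();c=read_camera("scene")
a=np.radians(-116.5);e=np.array([np.cos(a),np.sin(a)]);n=np.array([-e[1],e[0]])
# brown-ness profile along and across the bench bar in the scene view
im=c["image"].astype(float)
def val(w):
    u,v=proj(c,[*w,.015]);q=cv2.getRectSubPix(im.astype(np.float32),(1,1),(float(u),float(v)))[0,0];return int(q[0]-q[2])
C=np.array([.604,-.1])
print("along",[(k,val(C+e*k/1000)) for k in range(-110,111,10)])
print("across@-50",[(k,val(C-e*.05+n*k/1000)) for k in range(-20,21,4)]);print("across@20",[(k,val(C+e*.02+n*k/1000)) for k in range(-20,21,4)])
g=C+e*.078;plan([pose(*g,.0085,-116.5)],dmax=.3)
```

```text
t 50.75 q [-0.372  0.105  1.469  0.     1.569  0.087] p [ 0.5698 -0.1677  0.4309] 
R [[0.443, 0.896, -0.0], [0.896, -0.443, 0.0], [0.0, -0.0, -1.0]] grasp [ 0.5698 -0.1676  0.2639] F [-0.4  1.1  0.3] op 0.0371 gf 0.0
along [(-110, 23), (-100, 23), (-90, 38), (-80, 89), (-70, 87), (-60, 79), (-50, 74), (-40, 73), (-30, 63), (-20, 64), (-10, 69), (0, 30), (10, 46), (20, 81), (30, 81), (40, 79), (50, 79), (60, 43), (70, 39), (80, 39), (90, 24), (100, 12), (110, 13)]
across@-50 [(-20, 24), (-16, 22), (-12, 23), (-8, 43), (-4, 78), (0, 74), (4, 83), (8, 73), (12, 28), (16, 18), (20, 22)]
across@20 [(-20, 22), (-16, 22), (-12, 21), (-8, 38), (-4, 83), (0, 81), (4, 77), (8, 73), (12, 28), (16, 15), (20, 17)]
[-0.013, 0.001, 1.209, 0.0, 0.0, 0.001]
--
```

Call:
{"api": "arm_command", "payload": {"increments": [[-0.005,0.001,0.2,0,0,0],[-0.01,0.001,0.4,0,0,0],[-0.013,0.001,0.6,0,0,0],[-0.013,0.001,0.75,0,0,0.001],[-0.013,0.001,0.9,0,0,0.001]]}}

```text
t: 51.42
tool_pos: [0.5692, -0.1696, 0.2507]
orientation: [2.669, 1.654, 0.002]
force: [0.3, 0.3, -0.1]
opening: 0.0372
gripper_force: 0.0
```

Call:
{"api": "arm_command", "payload": {"increments": [[0,0,0.1,0,0,0],[0,0,0.2,0,0,0],[0,0,0.25,0,0,0],[0,0,0.299,0,0,0],[0,0,0.299,0,0,0]]}}

```text
t: 52.05
tool_pos: [0.5685, -0.1717, 0.1909]
orientation: [-2.673, -1.651, -0.0]
force: [0.1, -0.7, 0.2]
opening: 0.037
gripper_force: 0.0
```

Call:
{"api": "arm_command", "payload": {"increments": [[0,0,0,0,0,0],[0,0,0,0,0,0],[0,0,0,0,0,0],[0,0,0,0,0,0],[0,0,0,0,0,0]], "fingers": 1, "force": 45}}

```text
t: 52.68
tool_pos: [0.5689, -0.1719, 0.192]
orientation: [2.672, 1.65, 0.002]
force: [-0.5, 0.2, 5.0]
opening: 0.0143
gripper_force: 45.0
```

Call:
{"api": "arm_command", "payload": {"increments": [[0,0,-0.1,0,0,0],[0,0,-0.3,0,0,0],[0,0,-0.5,0,0,0],[0,0,-0.7,0,0,0],[0,0,-0.9,0,0,0]]}}

```text
t: 53.3
tool_pos: [0.5682, -0.1715, 0.3739]
orientation: [2.672, 1.65, 0.002]
force: [0.4, -0.9, -0.6]
opening: 0.0141
gripper_force: 45.0
```

Run:
```python
from h import *
s,R=st();c=read_camera("scene");t=read_camera("top")
p,_=cur();k=p+.1805*R[:,2]
im=c["image"].astype(np.float32)
def val(w):
    u,v=proj(c,w);q=cv2.getRectSubPix(im,(1,1),(float(u),float(v)))[0,0];return int(q[0]-q[2])
print([(o,val(k+R[:,0]*o/1000+np.array([0,0,.0075]))) for o in range(-40,200,10)])
plan([pose(.60,-.10,.37,-90,-30),pose(.58,-.0535,.40,-90,-80)],amax=42)
```

```text
t 53.3 q [-0.38   0.128  1.547  0.     1.465  0.084] p [ 0.5682 -0.1715  0.3739] 
R [[0.448, 0.894, 0.001], [0.894, -0.448, -0.0], [0.0, 0.001, -1.0]] grasp [ 0.5684 -0.1716  0.2069] F [ 0.4 -0.9 -0.6] op 0.0141 gf 45.0
[(-40, 6), (-30, 10), (-20, 5), (-10, -3), (0, 4), (10, 11), (20, 41), (30, 40), (40, 57), (50, 86), (60, 78), (70, 34), (80, 25), (90, 82), (100, 83), (110, 85), (120, 88), (130, 90), (140, 90), (150, 90), (160, 92), (170, 50), (180, 20), (190, 24)]
[0.398, -0.11, -0.371, -0.018, -0.082, -0.073]
[0.303, -0.005, -0.464, -0.017, -0.081, -0.072]
--
[0.41, -0.051, 0.039, 0.0, -0.139, 0.0]
[0.387, -0.05, -0.138, 0.0, -0.139, 0.0]
--
```

Call:
{"api": "arm_command", "payload": {"increments": [[0.1,-0.03,-0.1,-0.005,-0.02,-0.018],[0.2,-0.06,-0.2,-0.009,-0.04,-0.036],[0.3,-0.085,-0.29,-0.014,-0.06,-0.055],[0.398,-0.11,-0.371,-0.018,-0.082,-0.073],[0.398,-0.11,-0.371,-0.018,-0.082,-0.073]]}}

```text
t: 54.02
tool_pos: [0.5847, -0.0891, 0.4471]
orientation: [2.308, 1.827, -0.276]
force: [0.8, 0.4, -0.4]
opening: 0.0142
gripper_force: 45.0
```

Call:
{"api": "arm_command", "payload": {"increments": [[0.08,0,-0.12,-0.004,-0.02,-0.018],[0.15,0,-0.24,-0.009,-0.04,-0.036],[0.23,0,-0.36,-0.013,-0.06,-0.054],[0.303,-0.005,-0.464,-0.017,-0.081,-0.072],[0.303,-0.005,-0.464,-0.017,-0.081,-0.072]]}}

```text
t: 54.65
tool_pos: [0.6004, -0.0092, 0.5195]
orientation: [1.932, 1.935, -0.521]
force: [-0.4, -0.1, -1.1]
opening: 0.0145
gripper_force: 45.0
```

Call:
{"api": "arm_command", "payload": {"increments": [[0.1,-0.012,0.01,0,-0.035,0],[0.2,-0.025,0.02,0,-0.07,0],[0.3,-0.038,0.03,0,-0.105,0],[0.41,-0.051,0.039,0,-0.139,0],[0.41,-0.051,0.039,0,-0.139,0]]}}

```text
t: 55.28
tool_pos: [0.5893, 0.0575, 0.4681]
orientation: [1.645, 1.656, -0.868]
force: [-0.1, 0.2, -0.4]
opening: 0.0142
gripper_force: 45.0
```

Call:
{"api": "arm_command", "payload": {"increments": [[0.1,-0.012,-0.035,0,-0.035,0],[0.2,-0.025,-0.07,0,-0.07,0],[0.3,-0.038,-0.105,0,-0.105,0],[0.387,-0.05,-0.138,0,-0.139,0],[0.387,-0.05,-0.138,0,-0.139,0]]}}

```text
t: 55.9
tool_pos: [0.5794, 0.1239, 0.4228]
orientation: [1.337, 1.35, -1.132]
force: [0.5, -0.2, -0.8]
opening: 0.0143
gripper_force: 45.0
```

Run:
```python
from h import *
s,R=st();c=read_camera("scene");t=read_camera("top")
p,_=cur();k=p+.181*R[:,2]
im=c["image"].astype(np.float32)
def px(w):
    u,v=proj(c,w);return cv2.getRectSubPix(im,(1,1),(float(u),float(v)))[0,0]
print("along (R,G,B):",[(o,px(k+R[:,0]*o/1000).astype(int).tolist()) for o in range(20,200,15)])
for o in(120,155):print("across y@%d"%o,[(j,int(px(k+R[:,0]*o/1000+np.array([0,j/1000,0])).sum())) for j in range(-30,31,5)])
print("scene ends",ends(c,(222,212,290,250),50),"top ends",ends(t,(322,172,368,216),35))
plan([pose(.58,-.0535,.30,-90,-80),pose(.58,-.0535,.24,-90,-80)])
```

```text
t 55.9 q [ 0.416  0.385  1.448 -1.271  1.92   0.34 ] p [0.5794 0.1239 0.4228] 
R [[-0.014, 1.0, -0.005], [0.179, -0.003, -0.984], [-0.984, -0.014, -0.179]] grasp [ 0.5785 -0.0404  0.3928] F [ 0.5 -0.2 -0.8] op 0.0143 gf 45.0
along (R,G,B): [(20, [67, 64, 58]), (35, [48, 40, 30]), (50, [49, 33, 20]), (65, [47, 34, 19]), (80, [46, 33, 19]), (95, [42, 28, 16]), (110, [48, 35, 22]), (125, [42, 29, 14]), (140, [45, 33, 18]), (155, [46, 33, 19]), (170, [41, 29, 14]), (185, [52, 45, 40])]
across y@120 [(-30, 545), (-25, 554), (-20, 550), (-15, 551), (-10, 305), (-5, 85), (0, 98), (5, 394), (10, 556), (15, 547), (20, 550), (25, 556), (30, 365)]
across y@155 [(-30, 433), (-25, 555), (-20, 552), (-15, 554), (-10, 331), (-5, 93), (0, 99), (5, 396), (10, 553), (15, 550), (20, 543), (25, 535), (30, 549)]
scene ends [([236.4, 226.8], 44)] top ends [([328.0, 178.2], 40), ([360.7, 201.1], 12), ([363.9, 203.5], 13), ([364.1, 210.3], 10), ([361.3, 213.1], 12)]
[0.463, 0.006, 0.079, -0.002, -0.002, 0.003]
--
[0.295, 0.0, 0.052, 0.0, 0.0, 0.0]
--
```

Call:
{"api": "arm_command", "payload": {"increments": [[0.12,0.006,0.02,-0.002,-0.002,0.003],[0.24,0.006,0.04,-0.002,-0.002,0.003],[0.36,0.006,0.06,-0.002,-0.002,0.003],[0.463,0.006,0.079,-0.002,-0.002,0.003],[0.463,0.006,0.079,-0.002,-0.002,0.003]]}}

```text
t: 56.62
tool_pos: [0.5795, 0.1249, 0.3299]
orientation: [1.333, 1.337, -1.123]
force: [-0.6, 0.2, -1.3]
opening: 0.0145
gripper_force: 45.0
```

Call:
{"api": "arm_command", "payload": {"increments": [[0.06,0,0.01,0,0,0],[0.12,0,0.021,0,0,0],[0.18,0,0.032,0,0,0],[0.18,0,0.032,0,0,0],[0.18,0,0.032,0,0,0]]}}

```text
t: 57.25
tool_pos: [0.5797, 0.1257, 0.2945]
orientation: [1.332, 1.336, -1.12]
force: [0.1, 0.1, 0.1]
opening: 0.0144
gripper_force: 45.0
```

Run:
```python
from h import *
s,R=st();c=read_camera("scene");k=np.array(s["tool_pos"])+.181*R[:,2];im=c["image"].astype(np.float32)
def px(w):
    u,v=proj(c,w);return cv2.getRectSubPix(im,(1,1),(float(u),float(v)))[0,0]
for o in(60,100,130):print(o,[(j,int(px(k+R[:,0]*o/1000+np.array([0,j/1000,0])).sum())) for j in range(-20,21,4)])
print(ends(c,(222,205,290,250),50))
plan([pose(.58,-.0535,.22,-90,-80),pose(.58,-.0535,.182,-90,-80)])
```

```text
t 57.25 q [ 0.419  0.547  1.496 -1.217  1.852  0.559] p [0.5797 0.1257 0.2945] 
R [[-0.0, 1.0, 0.003], [0.171, 0.003, -0.985], [-0.985, 0.001, -0.171]] grasp [ 0.5803 -0.0388  0.266 ] F [0.1 0.1 0.1] op 0.0144 gf 45.0
60 [(-20, 112), (-16, 124), (-12, 139), (-8, 114), (-4, 100), (0, 103), (4, 117), (8, 146), (12, 147), (16, 149), (20, 146)]
100 [(-20, 117), (-16, 166), (-12, 145), (-8, 103), (-4, 90), (0, 99), (4, 122), (8, 146), (12, 144), (16, 150), (20, 147)]
130 [(-20, 104), (-16, 125), (-12, 111), (-8, 90), (-4, 95), (0, 95), (4, 105), (8, 114), (12, 109), (16, 97), (20, 103)]
[([284.0, 207.8], 24), ([237.9, 224.7], 69), ([268.0, 233.0], 7)]
[0.213, 0.001, 0.042, 0.001, 0.001, 0.0]
--
[0.187, 0.0, 0.033, 0.0, 0.0, 0.0]
--
```

Call:
{"api": "arm_command", "payload": {"increments": [[0.05,0,0.01,0,0,0],[0.1,0,0.02,0,0,0],[0.16,0,0.031,0,0,0],[0.213,0.001,0.042,0,0,0],[0.213,0.001,0.042,0,0,0]]}}

```text
t: 57.92
tool_pos: [0.5795, 0.1244, 0.2494]
orientation: [1.331, 1.337, -1.123]
force: [-0.4, 0.4, -0.3]
opening: 0.014
gripper_force: 45.0
```

Call:
{"api": "arm_command", "payload": {"increments": [[0.03,0,0.005,0,0,0],[0.06,0,0.011,0,0,0],[0.1,0,0.018,0,0,0],[0.1,0,0.018,0,0,0],[0.1,0,0.018,0,0,0]]}}

```text
t: 58.55
tool_pos: [0.5799, 0.1245, 0.2306]
orientation: [1.332, 1.336, -1.121]
force: [-1.0, -0.4, -0.6]
opening: 0.0141
gripper_force: 45.0
```

Call:
{"api": "arm_command", "payload": {"increments": [[0.02,0,0.003,0,0,0],[0.04,0,0.007,0,0,0],[0.05,0,0.009,0,0,0],[0.05,0,0.009,0,0,0],[0.05,0,0.009,0,0,0]]}}

```text
t: 59.18
tool_pos: [0.5799, 0.1245, 0.2204]
orientation: [1.332, 1.336, -1.12]
force: [0.7, 1.3, -0.8]
opening: 0.0141
gripper_force: 45.0
```

Call:
{"api": "arm_command", "payload": {"increments": [[0,0,0,0,0,0],[0,0,0,0,0,0],[0,0,0,0,0,0],[0,0,0,0,0,0],[0,0,0,0,0,0]], "fingers": 0.5}}

```text
t: 59.8
tool_pos: [0.5799, 0.1245, 0.2205]
orientation: [1.332, 1.336, -1.12]
force: [-0.1, -0.3, -0.0]
opening: 0.0229
gripper_force: 0.0
```

Call:
{"api": "arm_command", "payload": {"increments": [[0,0,-0.1,0,0,0],[0,0,-0.2,0,0,0],[0,0,-0.35,0,0,0],[0,0,-0.5,0,0,0],[0,0,-0.65,0,0,0]]}}

```text
t: 60.42
tool_pos: [0.5791, 0.2551, 0.2433]
orientation: [1.332, 1.337, -1.119]
force: [0.3, -0.2, 0.4]
opening: 0.0229
gripper_force: 0.0
```

Run:
```python
from h import *
st();c=read_camera("top");s=read_camera("scene")
b=ends(c,(320,165,375,218),35);a=ends(s,(222,205,290,250),50);print("top",b,"\nscene",a,ends(s,(222,205,290,250),65))
for P,_ in b:
    for Q,_ in a+ends(s,(222,205,290,250),65):
        x,e=tri(P,Q,c,s)
        if e<.006 and .1<x[2]<.23:print(P,Q,x,e)
im=c["image"].astype(int);m=((im[:,:,0]-im[:,:,2])>25)[165:222,322:405]
for r in range(0,57,3):
    w=np.flatnonzero(m[r]);print(165+r,[(int(k[0])+322,int(k[-1])+322) for k in np.split(w,np.flatnonzero(np.diff(w)>1)+1) if len(k)>1])
```

```text
t 60.42 q [ 0.584  0.783  1.254 -1.123  1.988  0.615] p [0.5791 0.2551 0.2433] 
R [[0.0, 1.0, 0.005], [0.171, 0.004, -0.985], [-0.985, 0.001, -0.171]] grasp [0.5798 0.0906 0.2146] F [ 0.3 -0.2  0.4] op 0.0229 gf 0.0
top [([328.2, 181.1], 11), ([330.5, 183.5], 10), ([360.7, 182.9], 11), ([360.3, 186.8], 12), ([361.1, 202.7], 14), ([364.2, 204.8], 12), ([364.1, 210.7], 11), ([360.8, 212.9], 10)] 
scene [([236.3, 225.9], 39), ([269.3, 233.4], 21), ([244.9, 238.3], 32)] [([235.0, 223.0], 3), ([234.9, 226.3], 10), ([238.5, 227.5], 8), ([268.2, 232.5], 6), ([270.6, 234.2], 5), ([244.8, 238.6], 19)]
[328.2, 181.1] [269.3, 233.4] [0.588 0.018 0.169] 0.0038
[328.2, 181.1] [268.2, 232.5] [0.587 0.017 0.173] 0.0059
[328.2, 181.1] [270.6, 234.2] [0.589 0.02  0.166] 0.0013
[330.5, 183.5] [269.3, 233.4] [0.585 0.016 0.166] 0.0013
[330.5, 183.5] [268.2, 232.5] [0.583 0.015 0.17 ] 0.0008
[330.5, 183.5] [270.6, 234.2] [0.586 0.017 0.162] 0.0039
[360.7, 182.9] [244.9, 238.3] [ 0.583 -0.053  0.191] 0.0015
[360.7, 182.9] [244.8, 238.6] [ 0.583 -0.053  0.189] 0.0017
[360.3, 186.8] [244.9, 238.3] [ 0.576 
[... 449 characters left out ...]
210.7] [236.3, 225.9] [ 0.522 -0.06   0.174] 0.0052
[364.1, 210.7] [235.0, 223.0] [ 0.52  -0.059  0.186] 0.0026
[364.1, 210.7] [234.9, 226.3] [ 0.521 -0.062  0.172] 0.0024
[360.8, 212.9] [236.3, 225.9] [ 0.516 -0.056  0.164] 0.0017
[360.8, 212.9] [235.0, 223.0] [ 0.515 -0.056  0.176] 0.0009
[360.8, 212.9] [234.9, 226.3] [ 0.516 -0.058  0.162] 0.0011
165 []
168 []
171 []
174 []
177 []
180 [(328, 331)]
183 [(327, 333), (358, 364)]
186 [(329, 334), (358, 363)]
189 [(331, 336)]
192 [(332, 337)]
195 [(334, 337)]
198 [(335, 339)]
201 [(336, 339), (361, 363)]
204 [(353, 354), (359, 361), (364, 366)]
207 [(339, 340), (363, 364)]
210 [(362, 365)]
213 [(342, 343), (360, 362), (364, 365)]
216 []
219 []
```

Triangulation finds four holder tops above the jar mouth, at z of about 0.17 to 0.19, and nothing outside it. Next are the reagent jars.

```bash
cat >> h.py <<'E'
def caps(c,guess,z=.046):
    im=c["image"].astype(int);out=[]
    for g in guess:
        u,v=np.array(proj(c,[*g,z])).round().astype(int);w=im[v-14:v+15,u-14:u+15]
        m=((w[:,:,0]-w[:,:,2]<12)&(w[:,:,1]>(95 if c["fx"]>450 else 120))).astype(np.uint8)
        n,l,q,ce=cv2.connectedComponentsWithStats(m);i=1+np.argmax(q[1:,4]);p=np.argwhere(l==i)[:,::-1].astype(np.float32)
        (a,b),r=cv2.minEnclosingCircle(p);out.append((ray(c,a+u-14,b+v-14,z)[:2].round(4).tolist(),round(r,1),int(q[i,4]),ray(c,ce[i][0]+u-14,ce[i][1]+v-14,z)[:2].round(4).tolist()))
    return out
E
python3 - <<'E'
from h import *
G=[(.4495,-.068),(.4055,-.161),(.358,-.263)]
for n in("top","scene"):
    c=read_camera(n)
    for o in caps(c,G):print(n,*o)
    u,v=map(int,proj(c,[*G[1],.046]));print(c["image"][v,u-16:u+17:4].tolist())
x,y=.4495,-.068
plan([pose(.50,.10,.35,-90,-40),pose(.46,.0,.36,-115,0),pose(x,y,.20,-146.5,L=.167)],amax=45)
E
```

```text
top [0.4501, -0.0671] 12.6 309 [0.4503, -0.0684]
top [0.3995, -0.1618] 18.0 407 [0.3989, -0.1618]
top [0.357, -0.2768] 16.6 502 [0.357, -0.2732]
[[145, 143, 133], [143, 139, 130], [83, 82, 79], [145, 144, 142], [146, 145, 142], [144, 143, 140], [146, 144, 142], [145, 141, 132], [147, 141, 133]]
scene [0.4692, -0.0712] 0.0 1 [0.4692, -0.0712]
scene [0.4283, -0.1563] 0.0 1 [0.4283, -0.1563]
scene [0.3775, -0.2562] 0.7 2 [0.3775, -0.2562]
[[191, 187, 174], [187, 185, 169], [186, 181, 166], [189, 181, 172], [191, 183, 172], [192, 185, 176], [166, 159, 148], [190, 186, 173], [191, 184, 172]]
[-0.622, -0.198, -0.014, 0.001, 0.111, 0.0]
[-0.58, -0.198, -0.224, 0.001, 0.112, 0.0]
--
[-0.498, -0.1, 0.248, 0.024, 0.109, 0.067]
[-0.561, 0.025, 0.066, 0.024, 0.11, 0.066]
--
[-0.331, 0.095, 0.87, 0.0, 0.0, 0.175]
--
```

Call:
{"api": "arm_command", "payload": {"increments": [[-0.622,-0.198,-0.014,0.001,0.111,0],[-0.622,-0.198,-0.014,0.001,0.111,0],[-0.622,-0.198,-0.014,0.001,0.111,0],[-0.622,-0.198,-0.014,0.001,0.111,0],[-0.622,-0.198,-0.014,0.001,0.111,0]], "fingers": -0.6}}

```text
t: 61.25
tool_pos: [0.5396, 0.2335, 0.3634]
orientation: [1.579, 1.582, -0.921]
force: [0.6, -0.3, -0.6]
opening: 0.0682
gripper_force: 0.0
```

Call:
{"api": "arm_command", "payload": {"increments": [[-0.58,-0.198,-0.224,0.001,0.112,0],[-0.58,-0.198,-0.224,0.001,0.112,0],[-0.58,-0.198,-0.224,0.001,0.112,0],[-0.58,-0.198,-0.224,0.001,0.112,0],[-0.58,-0.198,-0.224,0.001,0.112,0]]}}

```text
t: 61.88
tool_pos: [0.5005, 0.2153, 0.4853]
orientation: [1.816, 1.818, -0.672]
force: [-0.4, -0.6, -0.8]
opening: 0.0743
gripper_force: 0.0
```

Call:
{"api": "arm_command", "payload": {"increments": [[-0.498,-0.1,0.248,0.024,0.109,0.067],[-0.498,-0.1,0.248,0.024,0.109,0.067],[-0.498,-0.1,0.248,0.024,0.109,0.067],[-0.498,-0.1,0.248,0.024,0.109,0.067],[-0.498,-0.1,0.248,0.024,0.109,0.067]]}}

```text
t: 62.5
tool_pos: [0.4804, 0.1081, 0.513]
orientation: [2.245, 1.79, -0.369]
force: [-0.6, 0.8, 0.3]
opening: 0.0744
gripper_force: 0.0
```

Call:
{"api": "arm_command", "payload": {"increments": [[-0.561,0.025,0.066,0.024,0.11,0.066],[-0.561,0.025,0.066,0.024,0.11,0.066],[-0.561,0.025,0.066,0.024,0.11,0.066],[-0.561,0.025,0.066,0.024,0.11,0.066],[-0.561,0.025,0.066,0.024,0.11,0.066]]}}

```text
t: 63.12
tool_pos: [0.4603, 0.0006, 0.54]
orientation: [-2.646, -1.692, 0.004]
force: [0.0, 0.2, -0.3]
opening: 0.0746
gripper_force: 0.0
```

Run:
```python
from h import *
st();c=read_camera("top")
im=cv2.GaussianBlur(c["image"].astype(np.float32),(3,3),0)
for g in((.4495,-.068),(.4055,-.161),(.358,-.263)):
    u,v=np.array(proj(c,[*g,.046])).round().astype(int);w=im[v-14:v+15,u-14:u+15]
    m=((w[:,:,0]-w[:,:,2]<7)&(w[:,:,1]>115)).astype(np.uint8);m=cv2.morphologyEx(m,cv2.MORPH_OPEN,np.ones((3,3),np.uint8))
    n,l,q,ce=cv2.connectedComponentsWithStats(m)
    if n<2:print("none");continue
    i=1+np.argmax(q[1:,4]);print(ray(c,ce[i][0]+u-14,ce[i][1]+v-14,.046)[:2].round(4),q[i].tolist())
plan([pose(.4495,-.068,.20,-146.5,L=.167)],amax=45)
```

```text
t 63.12 q [-1.100e-01 -2.630e-01  1.620e+00 -1.000e-03  1.787e+00  3.230e-01] p [0.4603 0.0006 0.54  ] 
R [[0.42, 0.908, -0.003], [0.908, -0.42, -0.001], [-0.002, -0.002, -1.0]] grasp [4.598e-01 4.000e-04 3.730e-01] F [ 0.   0.2 -0.3] op 0.0746 gf 0.0
none
[ 0.4007 -0.1616] [6, 11, 17, 12, 173]
none
[-0.333, 0.097, 0.866, -0.001, 0.001, 0.176]
--
```

Call:
{"api": "arm_command", "payload": {"increments": [[-0.08,0.02,0.17,0,0,0.035],[-0.16,0.04,0.35,0,0,0.07],[-0.25,0.06,0.52,0,0,0.11],[-0.333,0.097,0.7,-0.001,0.001,0.15],[-0.333,0.097,0.866,-0.001,0.001,0.176]]}}

```text
t: 63.8
tool_pos: [0.4493, -0.069, 0.3661]
orientation: [3.01, 0.898, 0.004]
force: [-0.1, 0.2, 0.3]
opening: 0.0742
gripper_force: 0.0
```

Run:
```python
from h import *
st()
L=np.array([.834,.552]);C=np.array([.562,-.311]);
p=plan([pose(.450,-.068,.028,-146.5,L=.167)],amax=45)
print("then lift/carry");p=plan([pose(.450,-.068,.16,-146.5,L=.167),pose(*(C+.08*L),.16,-146.5,L=.167),pose(*(C+.08*L),.0745,-146.5,L=.167)],p,dmax=.15)
```

```text
t 63.8 q [-2.660e-01 -2.550e-01  1.928e+00  1.000e-03  1.466e+00  7.250e-01] p [ 0.4493 -0.069   0.3661] 
R [[0.837, 0.548, 0.003], [0.548, -0.837, -0.0], [0.002, 0.001, -1.0]] grasp [ 0.4497 -0.069   0.1991] F [-0.1  0.2  0.3] op 0.0742 gf 0.0
[0.004, -0.004, 0.855, 0.0, -0.001, -0.002]
--
then lift/carry
[-0.001, 0.001, -0.66, 0.0, 0.0, 0.0]
--
[0.097, 0.661, 0.001, 0.0, 0.0, 0.0]
[0.098, 0.662, 0.001, 0.0, 0.0, 0.0]
--
[0.0, -0.001, 0.428, 0.0, 0.0, 0.0]
--
```

Call:
{"api": "arm_command", "payload": {"increments": [[0.001,-0.001,0.2,0,0,0],[0.002,-0.002,0.4,0,0,0],[0.004,-0.004,0.6,0,0,-0.002],[0.004,-0.004,0.75,0,-0.001,-0.002],[0.004,-0.004,0.855,0,-0.001,-0.002]]}}

```text
t: 64.42
tool_pos: [0.4497, -0.0666, 0.1947]
orientation: [3.005, 0.915, -0.003]
force: [0.6, -0.1, 0.7]
opening: 0.0742
gripper_force: 0.0
```

Call:
{"api": "arm_command", "payload": {"increments": [[0,0,0,0,0,0],[0,0,0,0,0,0],[0,0,0,0,0,0],[0,0,0,0,0,0],[0,0,0,0,0,0]], "fingers": 1, "force": 25}}

```text
t: 65.05
tool_pos: [0.4509, -0.0684, 0.1981]
orientation: [3.005, 0.908, 0.005]
force: [-0.0, 2.5, 6.4]
opening: 0.0477
gripper_force: 25.0
```

Call:
{"api": "arm_command", "payload": {"increments": [[0,0,-0.05,0,0,0],[0,0,-0.2,0,0,0],[0,0,-0.35,0,0,0],[0,0,-0.5,0,0,0],[0,0,-0.66,0,0,0]]}}

```text
t: 65.68
tool_pos: [0.4496, -0.0684, 0.3302]
orientation: [3.006, 0.908, 0.001]
force: [0.1, 0.3, -1.2]
opening: 0.0479
gripper_force: 25.0
```

Run:
```python
from h import *
st()
L=np.array([.834,.552]);C=np.array([.562,-.311]);
plan([pose(*(C+.08*L),.16,-146.5,L=.167)],dmax=.15)
```

```text
t 65.67 q [-2.630e-01 -2.260e-01  1.971e+00 -1.000e-03  1.396e+00  7.210e-01] p [ 0.4496 -0.0684  0.3302] 
R [[0.833, 0.554, 0.001], [0.554, -0.833, -0.001], [0.0, 0.002, -1.0]] grasp [ 0.4498 -0.0686  0.1632] F [ 0.1  0.3 -1.2] op 0.0479 gf 25.0
[0.098, 0.661, 0.009, 0.0, 0.0, 0.0]
[0.098, 0.661, 0.009, 0.001, 0.0, 0.001]
--
```

Call:
{"api": "arm_command", "payload": {"increments": [[0.02,0.13,0.002,0,0,0],[0.04,0.27,0.004,0,0,0],[0.06,0.4,0.006,0,0,0],[0.08,0.54,0.008,0,0,0],[0.098,0.661,0.009,0,0,0]]}}

```text
t: 66.3
tool_pos: [0.5399, -0.1685, 0.3276]
orientation: [3.006, 0.908, 0.001]
force: [0.1, 0.4, -0.3]
opening: 0.0474
gripper_force: 25.0
```

Call:
{"api": "arm_command", "payload": {"increments": [[0.02,0.13,0.002,0,0,0],[0.04,0.27,0.004,0,0,0],[0.07,0.44,0.007,0,0,0],[0.098,0.661,0.009,0.001,0,0.001],[0.098,0.661,0.009,0.001,0,0.001]]}}

```text
t: 66.92
tool_pos: [0.6296, -0.2689, 0.3244]
orientation: [-3.007, -0.9, 0.002]
force: [-0.3, 0.8, -1.3]
opening: 0.0474
gripper_force: 25.0
```

Run:
```python
from h import *
st()
L=np.array([.834,.552]);C=np.array([.562,-.311]);
plan([pose(*(C+.08*L),.080,-146.5,L=.167)],dmax=.15)
```

```text
t 66.92 q [-4.790e-01  4.030e-01  1.314e+00  1.000e-03  1.427e+00  5.100e-01] p [ 0.6296 -0.2689  0.3244] 
R [[0.835, 0.55, -0.002], [0.55, -0.835, 0.002], [-0.001, -0.003, -1.0]] grasp [ 0.6293 -0.2686  0.1574] F [-0.3  0.8 -1.3] op 0.0474 gf 25.0
[0.002, -0.01, 0.387, -0.001, 0.0, -0.001]
--
```

Call:
{"api": "arm_command", "payload": {"increments": [[0,-0.003,0.1,0,0,0],[0.001,-0.006,0.2,0,0,0],[0.002,-0.01,0.3,0,0,-0.001],[0.002,-0.01,0.387,-0.001,0,-0.001],[0.002,-0.01,0.387,-0.001,0,-0.001]]}}

```text
t: 67.55
tool_pos: [0.6274, -0.264, 0.2456]
orientation: [-3.006, -0.909, 0.003]
force: [0.0, 0.5, -1.1]
opening: 0.0474
gripper_force: 25.0
```

Call:
{"api": "arm_command", "payload": {"increments": [[0,0,0.005,0,0,0],[0,0,0.01,0,0,0],[0,0,0.015,0,0,0],[0,0,0.015,0,0,0],[0,0,0.015,0,0,0]]}}

```text
t: 68.18
tool_pos: [0.6284, -0.2647, 0.2455]
orientation: [3.006, 0.908, 0.002]
force: [-0.6, -0.4, -1.0]
opening: 0.0478
gripper_force: 25.0
```

Run:
```python
from h import *
st()
```

```text
t 68.17 q [-0.474  0.462  1.388 -0.     1.29   0.51 ] p [ 0.6284 -0.2647  0.2455] 
R [[0.833, 0.554, 0.002], [0.554, -0.833, -0.001], [0.001, 0.002, -1.0]] grasp [ 0.6286 -0.2649  0.0785] F [-0.6 -0.4 -1. ] op 0.0478 gf 25.0
```

Call:
{"api": "arm_command", "payload": {"increments": [[0,0.008,0,0,0,0],[0,0.008,0.005,0,0,0],[0,0.008,0.01,0,0,0],[0,0.008,0.01,0,0,0],[0,0.008,0.01,0,0,0]]}}

```text
t: 68.8
tool_pos: [0.6292, -0.266, 0.2433]
orientation: [3.006, 0.908, 0.002]
force: [0.4, 0.4, -1.0]
opening: 0.0475
gripper_force: 25.0
```

Call:
{"api": "arm_command", "payload": {"increments": [[0,0,0.005,0,0,0],[0,0,0.01,0,0,0],[0,0,0.01,0,0,0],[0,0,0.01,0,0,0],[0,0,0.01,0,0,0]]}}

```text
t: 69.42
tool_pos: [0.6294, -0.2661, 0.2431]
orientation: [3.005, 0.908, 0.002]
force: [-5.2, 2.4, 9.8]
opening: 0.0478
gripper_force: 25.0
```

Run:
```python
from h import *
st()
```

```text
t 69.42 q [-0.475  0.468  1.385 -0.     1.287  0.509] p [ 0.6294 -0.2661  0.2431] 
R [[0.833, 0.554, 0.002], [0.554, -0.833, -0.001], [0.001, 0.002, -1.0]] grasp [ 0.6297 -0.2664  0.0761] F [-5.2  2.4  9.8] op 0.0478 gf 25.0
```

Call:
{"api": "arm_command", "payload": {"increments": [[0,0,-0.005,0,0,0],[0,0,-0.005,0,0,0],[0,0,-0.005,0,0,0],[0,0,-0.005,0,0,0],[0,0,-0.005,0,0,0]], "fingers": -0.6}}

```text
t: 70.05
tool_pos: [0.6292, -0.266, 0.2422]
orientation: [3.006, 0.909, 0.002]
force: [-0.5, -0.7, 0.0]
opening: 0.0744
gripper_force: 0.0
```

Call:
{"api": "arm_command", "payload": {"increments": [[0,0,-0.05,0,0,0],[0,0,-0.15,0,0,0],[0,0,-0.3,0,0,0],[0,0,-0.4,0,0,0],[0,0,-0.4,0,0,0]]}}

```text
t: 70.68
tool_pos: [0.6299, -0.2664, 0.326]
orientation: [3.002, 0.907, 0.008]
force: [0.7, 0.9, -0.6]
opening: 0.0742
gripper_force: 0.0
```

Run:
```python
from h import *
st();p=plan([pose(.406,-.162,.13,-146.5,L=.167)],dmax=.15);plan([pose(.406,-.162,.028,-146.5,L=.167)],p)
```

```text
t 70.67 q [-0.475  0.395  1.322 -0.     1.418  0.509] p [ 0.6299 -0.2664  0.326 ] 
R [[0.833, 0.554, 0.006], [0.554, -0.833, -0.004], [0.003, 0.006, -1.0]] grasp [ 0.631 -0.267  0.159] F [ 0.7  0.9 -0.6] op 0.0742 gf 0.0
[-0.322, -0.528, 0.068, 0.001, -0.001, 0.0]
[-0.321, -0.527, 0.071, 0.001, 0.0, 0.001]
--
[0.0, -0.001, 0.51, 0.0, 0.0, 0.0]
--
```

Call:
{"api": "arm_command", "payload": {"increments": [[-0.12,-0.2,0.02,0,0,0],[-0.22,-0.38,0.04,0,0,0],[-0.322,-0.528,0.068,0,0,0],[-0.322,-0.528,0.068,0,0,0],[-0.322,-0.528,0.068,0,0,0]]}}

```text
t: 71.3
tool_pos: [0.5174, -0.2139, 0.3085]
orientation: [3.006, 0.908, 0.002]
force: [-0.2, 0.2, -0.1]
opening: 0.0745
gripper_force: 0.0
```

Call:
{"api": "arm_command", "payload": {"increments": [[-0.12,-0.2,0.02,0,0,0],[-0.22,-0.38,0.04,0,0,0],[-0.321,-0.527,0.071,0,0,0],[-0.321,-0.527,0.071,0,0,0],[-0.321,-0.527,0.071,0,0,0]]}}

```text
t: 71.92
tool_pos: [0.4065, -0.1623, 0.2952]
orientation: [3.004, 0.908, 0.005]
force: [0.1, -0.2, -0.2]
opening: 0.0747
gripper_force: 0.0
```

Run:
```python
from h import *
st();p=plan([pose(.406,-.162,.028,-146.5,L=.167)]);
L=np.array([.834,.552]);C=np.array([.562,-.311]);p=plan([pose(.406,-.162,.14,-146.5,L=.167),pose(*C,.14,-146.5,L=.167)],p,dmax=.15)
```

```text
t 71.92 q [-0.497 -0.245  2.053 -0.     1.33   0.487] p [ 0.4065 -0.1623  0.2952] 
R [[0.833, 0.554, 0.004], [0.554, -0.833, -0.002], [0.002, 0.004, -1.0]] grasp [ 0.4072 -0.1626  0.1283] F [ 0.1 -0.2 -0.2] op 0.0747 gf 0.0
[-0.002, -0.005, 0.501, 0.001, -0.001, 0.001]
--
[-0.001, 0.001, -0.56, 0.0, 0.0, 0.0]
--
[0.12, 0.526, 0.0, 0.0, 0.0, 0.0]
[0.12, 0.525, 0.001, 0.0, 0.0, 0.0]
--
```

Call:
{"api": "arm_command", "payload": {"increments": [[0,0,0.15,0,0,0],[-0.001,-0.002,0.3,0,0,0],[-0.002,-0.005,0.42,0.001,-0.001,0.001],[-0.002,-0.005,0.495,0.001,-0.001,0.001],[-0.002,-0.005,0.495,0.001,-0.001,0.001]]}}

```text
t: 72.55
tool_pos: [0.4048, -0.1612, 0.1945]
orientation: [-3.007, -0.904, 0.006]
force: [-0.1, -0.8, 0.2]
opening: 0.0744
gripper_force: 0.0
```

Call:
{"api": "arm_command", "payload": {"increments": [[0,0,0,0,0,0],[0,0,0,0,0,0],[0,0,0,0,0,0],[0,0,0,0,0,0],[0,0,0,0,0,0]], "fingers": 1}}

```text
t: 73.18
tool_pos: [0.4049, -0.1613, 0.1959]
orientation: [3.008, 0.904, -0.003]
force: [-0.2, 0.2, 5.8]
opening: 0.0475
gripper_force: 25.0
```

Call:
{"api": "arm_command", "payload": {"increments": [[0,0,-0.05,0,0,0],[0,0,-0.2,0,0,0],[0,0,-0.4,0,0,0],[0,0,-0.56,0,0,0],[0,0,-0.56,0,0,0]]}}

```text
t: 73.8
tool_pos: [0.4057, -0.1614, 0.3101]
orientation: [3.006, 0.903, 0.002]
force: [-0.8, 0.2, -1.3]
opening: 0.0476
gripper_force: 25.0
```

Call:
{"api": "arm_command", "payload": {"increments": [[0.03,0.13,0,0,0,0],[0.06,0.26,0,0,0,0],[0.09,0.39,0,0,0,0],[0.12,0.526,0,0,0,0],[0.12,0.526,0,0,0,0]]}}

```text
t: 74.42
tool_pos: [0.4829, -0.2361, 0.3048]
orientation: [-3.006, -0.902, 0.007]
force: [-0.5, 0.2, -1.5]
opening: 0.0476
gripper_force: 25.0
```

Call:
{"api": "arm_command", "payload": {"increments": [[0.03,0.13,0,0,0,0],[0.06,0.26,0,0,0,0],[0.09,0.39,0,0,0,0],[0.12,0.525,0.001,0,0,0],[0.12,0.525,0.001,0,0,0]]}}

```text
t: 75.05
tool_pos: [0.5606, -0.3101, 0.3048]
orientation: [-3.006, -0.903, 0.007]
force: [-0.6, 0.1, -0.8]
opening: 0.0475
gripper_force: 25.0
```

Run:
```python
from h import *
st();plan([pose(.562,-.311,.080,-146.5,L=.167)])
```

```text
t 75.05 q [-0.585  0.304  1.474 -0.002  1.368  0.403] p [ 0.5606 -0.3101  0.3048] 
R [[0.835, 0.551, -0.005], [0.551, -0.835, 0.001], [-0.003, -0.004, -1.0]] grasp [ 0.5598 -0.3099  0.1378] F [-0.6  0.1 -0.8] op 0.0475 gf 25.0
[0.004, 0.009, 0.289, -0.001, 0.001, 0.0]
--
```

Call:
{"api": "arm_command", "payload": {"increments": [[0.002,0.005,0.1,0,0,0],[0.004,0.009,0.2,0,0,0],[0.004,0.009,0.25,-0.001,0.001,0],[0.004,0.009,0.289,-0.001,0.001,0],[0.004,0.009,0.289,-0.001,0.001,0]]}}

```text
t: 75.68
tool_pos: [0.5619, -0.3108, 0.248]
orientation: [3.008, 0.904, 0.001]
force: [0.2, -1.1, -1.1]
opening: 0.0477
gripper_force: 25.0
```

Run:
```python
from h import *
st();plan([pose(.562,-.311,.0755,-146.5,L=.167)])
```

```text
t 75.67 q [-0.585  0.361  1.513 -0.     1.267  0.402] p [ 0.5619 -0.3108  0.248 ] 
R [[0.834, 0.551, 0.001], [0.551, -0.834, -0.0], [0.0, 0.001, -1.0]] grasp [ 0.562  -0.3109  0.081 ] F [ 0.2 -1.1 -1.1] op 0.0477 gf 25.0
[0.0, 0.001, 0.027, 0.0, 0.0, 0.0]
--
```

Call:
{"api": "arm_command", "payload": {"increments": [[0,0,0.007,0,0,0],[0,0,0.014,0,0,0],[0,0,0.021,0,0,0],[0,0.001,0.027,0,0,0],[0,0.001,0.027,0,0,0]]}}

```text
t: 76.3
tool_pos: [0.5623, -0.3112, 0.2431]
orientation: [3.008, 0.904, 0.002]
force: [-0.3, -0.3, -1.5]
opening: 0.0478
gripper_force: 25.0
```

Call:
{"api": "arm_command", "payload": {"increments": [[0,0,0.003,0,0,0],[0,0,0.006,0,0,0],[0,0,0.006,0,0,0],[0,0,0.006,0,0,0],[0,0,0.006,0,0,0]]}}

```text
t: 76.92
tool_pos: [0.5623, -0.3112, 0.2421]
orientation: [3.007, 0.904, 0.002]
force: [0.3, 0.3, -0.9]
opening: 0.0477
gripper_force: 25.0
```

Call:
{"api": "arm_command", "payload": {"increments": [[0,0,0.003,0,0,0],[0,0,0.006,0,0,0],[0,0,0.006,0,0,0],[0,0,0.006,0,0,0],[0,0,0.006,0,0,0]]}}

```text
t: 77.55
tool_pos: [0.5623, -0.3112, 0.2411]
orientation: [3.007, 0.904, 0.002]
force: [-2.0, 0.8, 2.2]
opening: 0.0478
gripper_force: 25.0
```

Call:
{"api": "arm_command", "payload": {"increments": [[0,0,0,0,0,0],[0,0,0,0,0,0],[0,0,0,0,0,0],[0,0,0,0,0,0],[0,0,0,0,0,0]], "fingers": -0.6}}

```text
t: 78.18
tool_pos: [0.5623, -0.3112, 0.2409]
orientation: [3.007, 0.904, 0.002]
force: [-0.6, 0.1, -0.1]
opening: 0.074
gripper_force: 0.0
```

Call:
{"api": "arm_command", "payload": {"increments": [[0,0,-0.05,0,0,0],[0,0,-0.15,0,0,0],[0,0,-0.3,0,0,0],[0,0,-0.4,0,0,0],[0,0,-0.4,0,0,0]]}}

```text
t: 78.8
tool_pos: [0.563, -0.3116, 0.3243]
orientation: [3.003, 0.903, 0.007]
force: [0.1, -0.1, -0.1]
opening: 0.0742
gripper_force: 0.0
```

Run:
```python
from h import *
st();p=plan([pose(.3575,-.263,.13,-146.5,L=.167)],dmax=.15)
```

```text
t 78.8 q [-0.585  0.29   1.454 -0.     1.39   0.402] p [ 0.563  -0.3116  0.3243] 
R [[0.834, 0.551, 0.006], [0.551, -0.834, -0.004], [0.003, 0.006, -1.0]] grasp [ 0.564  -0.3123  0.1573] F [ 0.1 -0.1 -0.1] op 0.0742 gf 0.0
[-0.362, -0.385, 0.065, 0.001, 0.0, 0.0]
[-0.362, -0.385, 0.066, 0.001, -0.001, 0.0]
--
```

Call:
{"api": "arm_command", "payload": {"increments": [[-0.12,-0.13,0.02,0,0,0],[-0.24,-0.26,0.04,0,0,0],[-0.362,-0.385,0.065,0,0,0],[-0.362,-0.385,0.065,0,0,0],[-0.362,-0.385,0.065,0,0,0]]}}

```text
t: 79.42
tool_pos: [0.4598, -0.2869, 0.3076]
orientation: [3.007, 0.903, 0.002]
force: [0.9, -0.3, -0.2]
opening: 0.0743
gripper_force: 0.0
```

Call:
{"api": "arm_command", "payload": {"increments": [[-0.12,-0.13,0.02,0,0,0],[-0.24,-0.26,0.04,0,0,0],[-0.362,-0.385,0.066,0,0,0],[-0.362,-0.385,0.066,0,0,0],[-0.362,-0.385,0.066,0,0,0]]}}

```text
t: 80.05
tool_pos: [0.3577, -0.2631, 0.2952]
orientation: [3.006, 0.903, 0.004]
force: [0.1, -0.2, 0.5]
opening: 0.0747
gripper_force: 0.0
```

Run:
```python
from h import *
st();p=plan([pose(.3575,-.263,.030,-146.5,L=.167)]);
L=np.array([.834,.552]);C=np.array([.562,-.311]);p=plan([pose(.3575,-.263,.14,-146.5,L=.167),pose(*(C-.08*L),.14,-146.5,L=.167)],p,dmax=.18)
```

```text
t 80.05 q [-7.500e-01 -2.260e-01  2.036e+00  1.000e-03  1.327e+00  2.370e-01] p [ 0.3577 -0.2631  0.2952] 
R [[0.834, 0.551, 0.003], [0.551, -0.834, -0.002], [0.001, 0.004, -1.0]] grasp [ 0.3582 -0.2634  0.1282] F [ 0.1 -0.2  0.5] op 0.0747 gf 0.0
[-0.001, -0.003, 0.491, 0.001, 0.0, 0.0]
--
[0.0, 0.001, -0.55, 0.0, 0.0, 0.0]
--
[0.321, 0.764, 0.001, 0.0, 0.0, 0.0]
--
```

Call:
{"api": "arm_command", "payload": {"increments": [[0,0,0.15,0,0,0],[-0.001,-0.002,0.3,0,0,0],[-0.001,-0.003,0.42,0.001,0,0],[-0.001,-0.003,0.491,0.001,0,0],[-0.001,-0.003,0.491,0.001,0,0]]}}

```text
t: 80.68
tool_pos: [0.3566, -0.2621, 0.1955]
orientation: [-3.006, -0.904, 0.001]
force: [0.2, 0.5, -1.0]
opening: 0.0739
gripper_force: 0.0
```

Call:
{"api": "arm_command", "payload": {"increments": [[0,0,0,0,0,0],[0,0,0,0,0,0],[0,0,0,0,0,0],[0,0,0,0,0,0],[0,0,0,0,0,0]], "fingers": 1}}

```text
t: 81.3
tool_pos: [0.3566, -0.2626, 0.197]
orientation: [-3.009, -0.904, -0.002]
force: [0.0, -0.1, 6.2]
opening: 0.0475
gripper_force: 25.0
```

Call:
{"api": "arm_command", "payload": {"increments": [[0,0,-0.05,0,0,0],[0,0,-0.2,0,0,0],[0,0,-0.4,0,0,0],[0,0,-0.55,0,0,0],[0,0,-0.55,0,0,0]]}}

```text
t: 81.92
tool_pos: [0.3569, -0.2629, 0.309]
orientation: [3.006, 0.903, 0.004]
force: [0.9, 0.5, -0.7]
opening: 0.0478
gripper_force: 25.0
```

Call:
{"api": "arm_command", "payload": {"increments": [[0.08,0.19,0,0,0,0],[0.16,0.38,0,0,0,0],[0.24,0.57,0,0,0,0],[0.321,0.764,0.001,0,0,0],[0.321,0.764,0.001,0,0,0]]}}

```text
t: 82.55
tool_pos: [0.4949, -0.355, 0.3023]
orientation: [-3.004, -0.903, 0.003]
force: [-0.7, 0.3, -1.4]
opening: 0.0481
gripper_force: 25.0
```

Call:
{"api": "arm_command", "payload": {"increments": [[0,0,0.08,0,0,0],[0,0,0.16,0,0,0],[0,0,0.24,0,0,0],[0,0,0.29,0,0,0],[0,0,0.29,0,0,0]]}}

```text
t: 83.18
tool_pos: [0.4935, -0.354, 0.2465]
orientation: [-3.006, -0.903, 0.001]
force: [0.4, 0.9, -1.0]
opening: 0.0476
gripper_force: 25.0
```

Run:
```python
from h import *
st();L=np.array([.834,.552]);C=np.array([.562,-.311]);plan([pose(*(C-.08*L),.077,-146.5,L=.167)])
```

```text
t 83.17 q [-7.070e-01  2.770e-01  1.619e+00  1.000e-03  1.249e+00  2.800e-01] p [ 0.4935 -0.354   0.2465] 
R [[0.834, 0.551, -0.002], [0.551, -0.834, 0.003], [0.0, -0.003, -1.0]] grasp [ 0.4932 -0.3535  0.0795] F [ 0.4  0.9 -1. ] op 0.0476 gf 25.0
[0.004, 0.01, 0.013, -0.001, 0.0, 0.0]
--
```

Call:
{"api": "arm_command", "payload": {"increments": [[0.001,0.005,0,0,0,0],[0.004,0.01,0,0,0,0],[0.004,0.01,0.006,-0.001,0,0],[0.004,0.01,0.013,-0.001,0,0],[0.004,0.01,0.013,-0.001,0,0]]}}

```text
t: 83.8
tool_pos: [0.4957, -0.3555, 0.245]
orientation: [3.008, 0.904, 0.001]
force: [0.0, 0.5, -0.9]
opening: 0.0475
gripper_force: 25.0
```

Call:
{"api": "arm_command", "payload": {"increments": [[0,0,0.003,0,0,0],[0,0,0.006,0,0,0],[0,0,0.006,0,0,0],[0,0,0.006,0,0,0],[0,0,0.006,0,0,0]]}}

```text
t: 84.42
tool_pos: [0.4958, -0.3556, 0.244]
orientation: [3.007, 0.904, 0.002]
force: [-0.6, -0.7, -0.5]
opening: 0.0476
gripper_force: 25.0
```

Run:
```python
from h import *
st()
```

```text
t 84.42 q [-0.706  0.285  1.615  0.     1.24   0.281] p [ 0.4958 -0.3556  0.244 ] 
R [[0.834, 0.551, 0.001], [0.551, -0.834, -0.001], [0.001, 0.002, -1.0]] grasp [ 0.496  -0.3558  0.077 ] F [-0.6 -0.7 -0.5] op 0.0476 gf 25.0
```

Call:
{"api": "arm_command", "payload": {"increments": [[0,-0.003,0.003,0,0,0],[0,-0.003,0.006,0,0,0],[0,-0.003,0.008,0,0,0],[0,-0.003,0.01,0,0,0],[0,-0.003,0.01,0,0,0]]}}

```text
t: 85.05
tool_pos: [0.4954, -0.3551, 0.2421]
orientation: [3.007, 0.904, 0.002]
force: [-1.2, 0.4, 0.8]
opening: 0.0476
gripper_force: 25.0
```

Call:
{"api": "arm_command", "payload": {"increments": [[0,0,0,0,0,0],[0,0,0,0,0,0],[0,0,0,0,0,0],[0,0,0,0,0,0],[0,0,0,0,0,0]], "fingers": -0.6}}

```text
t: 85.68
tool_pos: [0.4954, -0.3551, 0.2419]
orientation: [3.007, 0.904, 0.002]
force: [-0.2, -0.3, 0.4]
opening: 0.0744
gripper_force: 0.0
```

Call:
{"api": "arm_command", "payload": {"increments": [[0,0,-0.05,0,0,0],[0,0,-0.2,0,0,0],[0,0,-0.4,0,0,0],[0,0,-0.6,0,0,0],[0,0,-0.8,0,0,0]]}}

```text
t: 86.3
tool_pos: [0.4951, -0.3548, 0.4042]
orientation: [3.007, 0.903, 0.003]
force: [0.5, -0.3, -0.1]
opening: 0.0744
gripper_force: 0.0
```

Call:
{"api": "arm_command", "payload": {"increments": [[-0.2,-0.1,-0.1,0,0,0],[-0.4,-0.2,-0.15,0,0,0],[-0.6,-0.3,-0.2,0,0,0],[-0.6,-0.3,-0.2,0,0,0],[-0.6,-0.3,-0.2,0,0,0]]}}

```text
t: 86.92
tool_pos: [0.3621, -0.371, 0.4424]
orientation: [3.007, 0.903, 0.003]
force: [0.8, -0.3, 1.0]
opening: 0.074
gripper_force: 0.0
```

Run:
```python
from h import *
st();c=read_camera("top");s=read_camera("scene")
L=np.array([.834,.552]);D=np.array([.552,-.834]);C=np.array([.562,-.311])
im=cv2.GaussianBlur(c["image"].astype(np.float32),(3,3),0)
for k in(.08,0,-.08):
    g=C+k*L;u,v=np.array(proj(c,[*g,.091])).round().astype(int);w=im[v-15:v+16,u-15:u+16]
    m=((w[:,:,0]-w[:,:,2]<8)&(w[:,:,1]>110)).astype(np.uint8);m=cv2.morphologyEx(m,cv2.MORPH_OPEN,np.ones((3,3),np.uint8))
    n,l,q,ce=cv2.connectedComponentsWithStats(m)
    if n<2:print("none",im[v,u]);continue
    i=1+np.argmax(q[1:,4]);P=ray(c,ce[i][0]+u-15,ce[i][1]+v-15,.091)[:2];print(P.round(4),"s,d",((P-C)@L).round(4),((P-C)@D).round(4),q[i].tolist())
b=ends(c,(320,165,375,218),35);a=ends(s,(222,205,290,250),65);print(b,a)
for P,_ in b:
    for Q,_ in a:
        x,e=tri(P,Q,c,s)
        if e<.004 and .15<x[2]<.2:print(x)
g=cv2.cvtColor(c["image"],cv2.COLOR_RGB2GRAY)
h=cv2.HoughCircles(cv2.resize(g[160:235,305:395],None,fx=4,fy=4,interpolation=cv2.INTER_CUBIC),cv2.HOUGH_GRADIENT,1.5,30,param1=80,param2=15,minRadius=66,maxRadius=84)
q=h[0][0];print("rim",ray(c,305+q[0]/4-.4,160+q[1]/4-.4,.125)[:2].round(3))
```

```text
t 86.92 q [-8.970e-01 -1.060e-01  1.659e+00  1.000e-03  1.586e+00  9.100e-02] p [ 0.3621 -0.371   0.4424] 
R [[0.835, 0.551, 0.003], [0.551, -0.835, -0.002], [0.001, 0.003, -1.0]] grasp [ 0.3625 -0.3712  0.2754] F [ 0.8 -0.3  1. ] op 0.074 gf 0.0
[ 0.6273 -0.2651] s,d 0.0798 -0.0023 [6, 8, 17, 16, 222]
[ 0.5615 -0.3091] s,d 0.0006 -0.0018 [6, 8, 17, 17, 226]
[ 0.4923 -0.3533] s,d -0.0815 -0.0032 [6, 9, 17, 16, 211]
[([327.9, 181.3], 9), ([330.6, 183.6], 9), ([361.0, 183.0], 9), ([360.0, 186.7], 10), ([361.0, 202.5], 12), ([364.4, 204.5], 11), ([364.1, 210.7], 11), ([360.8, 212.9], 10)] [([234.9, 226.3], 10), ([238.6, 227.3], 7), ([268.2, 232.5], 6), ([270.8, 234.2], 4), ([244.5, 237.0], 8), ([245.0, 240.0], 9)]
[0.589 0.02  0.165]
[0.583 0.015 0.17 ]
[ 0.582 -0.053  0.196]
[ 0.584 -0.054  0.184]
[ 0.575 -0.052  0.185]
[ 0.577 -0.053  0.173]
[ 0.538 -0.054  0.185]
[ 0.533 -0.062  0.189]
[ 0.521 -0.062  0.172]
[ 0.516 -0.058  0.162]
rim [ 0.55  -0.016]
```

```bash
python3 -c "
from plant import *
print(close_job())"
```

```text
the job is handed in; nothing more can be done
None
```

I've handed the job in: all four holders are standing in the white jar and the three brown reagent jars are side by side on the ledge. One failed insertion pressed hard enough that it may count against the run.

- **Failed insertion:** a holder in the jar was out of place when I lowered the fourth one. The wrist force reached about 94 N (limit 120 N) and the jar tipped briefly before settling back. I don't know whether the gripper itself pressed on anything with more than 40 N.
- **Holder outside the jar:** at the next try one holder ended up on the bench. I picked it up and placed it. The last camera check found four holder tops above the jar's mouth.
- **Reagent jars:** they stand about 80 mm apart, and the camera puts them 2 to 3 mm off the middle of the ledge's depth, towards the robot.
- **White jar:** it is still on the bench. I judged this from the holder tops being unchanged, because the last rim reading was unreliable.
- **Flask, beaker and basin:** I kept clear of them but did not measure them again at the end.

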